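Close a specimen pot in the spring-return lid press

ROBOT

A 7-joint arm with a two-finger parallel gripper is mounted at the origin on the work surface; the furniture and walls round the work are solid. World frame = base frame: x ahead of the robot, y to its left, z up, the work surface at z = 0. Lengths are in m, angles in rad, forces in N, time in s.
With the tool pointing down it reaches from about 0.425 to 0.875 m from the base axis. Payload 8.4 kg.
Tool frame: the origin (TCP) lies at the very end of the fingers, on their centre line; the grasp point (between the pads) lies r.grip_point_offset behind it (r.grip_point_offset is the distance from the TCP to the grasp point, in m); z points along the fingers, x is the direction in which the jaws open and shut, and the axes are right-handed (so a half turn about z gives the same grasp; the last joint's range is limited). The gripper opens to 87 mm and grips with 3 to 60 N. Pads are 19 mm wide; open, the fingers measure 117 mm over their backs; the gripper's body (75 mm by 190 mm) begins 51 mm behind the grasp point.
Start: joints at [-1.378, 0.333, 0.04, 1.465, -0.013, 1.343, -0.059], TCP at [0.187, 0.622, 0.223] pointing down, gripper open.
Joint ranges: [-2.58, 2.58], [-0.38, 2.09], [-1.3, 1.39], [0.25, 2.4], [-1.5, 4.64], [0.08, 2.09], [-2.65, 2.65]. Speed limits (rad/s): [2.22, 2.22, 2.79, 2.79, 3.14, 3.14, 3.14].

INTERFACE

Orientations are given as a unit quaternion [w, x, y, z].
In Python, from rig import r gives the robot as it stands.
- The arm moves only by the tool arm_command, never from a script. Its argument "plan" is a list that holds one entry, the list of rows, each a list of 4 numbers: the shift along the tool's x, y, z in mm, then the turn about the tool's z in rad. In form: [[[tx, ty, tz, yaw], ...]]. A call has exactly 8 rows; each row is the pose to reach, as a shift and turn from the pose commanded when the call began, along the tool's axes at that moment; what a row does not reach only later rows make up. A row lasts 1/10 s, in which the tool goes at most 50 mm and 8.59 degrees, less where a joint would pass 70% of its speed; a pose out of reach is approached as far as the arm can. A call with a gripper value outside its range is refused whole. "jaw" is the closure, from 0 (fully open) to 1 (shut), set as the call begins (left out, the last holds). The fingers move at their own pace and stop on an object; "force" is the grip in N (left out, the last holds). Time passes only in rows, so rows that repeat a pose let the fingers close, or fill a call up. It gives the time, the measured TCP pose, the force and the opening at its end, in the units of the state.
- r.read_state(): the state, without advancing time (a new reading comes with each control period).
- r.read_camera(name): name is "scene" or "top" or "wrist"; returns (picture, depth): 384x512x3 uint8, red, green, blue; 384x512 float32, m along the optical axis (not along the pixel's ray), 0 where there is no reading.
- r.get_calibration(name): a dict with "intrinsics" (3x3 intrinsics, pixels), "k1" (the pictures are not rectified: a ray, as slopes to the right and down, at radius r is drawn at 1 + k1 r^2 times it, then the intrinsics apply), "extrinsics" (4x4, takes a point from world to camera coordinates); the wrist camera has in their place "T_tool_cam" (4x4, takes a point from camera to tool coordinates, whose origin is the TCP and whose axes are the tool frame's). Camera axes: x right, y down, z forward; pixel columns grow to the right and rows downward; lengths in m; the calibration is good to about 2 mm. A picture is of the moment at which its call begins: read the wrist's pose just before it. get_calibration takes no time and is no camera call.
- r.hand_in(): hands the job in, once; it reports no verdict.
The state is a dict: "time": time; "joint_positions": joint angles; "joint_vel": joint speeds; "joint_efforts": joint torques, N m; "eef_pos": TCP position; "tool_rot": TCP orientation; "contact_force": force on the tool from outside, world axes, zero at the start; "wrist_torque": the same for the moment, N m; "gripper_width": opening from 0.0 (shut) to 1.0 (fully open).
Only numpy, scipy, OpenCV 4.12 (cv2) and the standard library are available. Lean on these libraries where they do the work, as an engineer would, in place of code of your own. Each camera call takes 0.05 s, during which the arm holds its last target.

TASK

Slide the white specimen pot, without lifting or tipping it, along the guide track and round its bend until it stands against the end stop under the press. Pull the press bar down until the orange lid is fully home on the pot, without crushing it (stop as soon as you feel the lid bottom), then keep hold of the bar and let the spring-loaded arm rise slowly, taking two seconds or more, all the way to its upper stop; it must not snap back. Leave the pot under the press and the other things on the desk where they are.

Things in the scene. Friction and masses are not known exactly. Their poses are not given: they have to be found in the camera images.
- press: Bench lid press, grey base with aluminium track walls and a blue sprung arm over the nest; fixed. Origin: on the desk under the nest centre (the pot's final place). x points from the nest back to the hinge column, z up. Track floor is 8 mm above the desk; channel 70 mm wide; walls 5 mm thick, tops at z = 28 mm. Raised, the arm's underside is 90 (foot) to 180 mm (bar) above the desk.
- press_entry (a point): Open entry of the channel, on its centreline: (-115, 235, 8 mm) in the press frame. The centreline runs from here straight in the press -y direction to (-115, 85), where the bend begins.
- press_bend (a point): Centre of the quarter bend, at (-30, 85, 8 mm) in the press frame: centreline radius 85 mm, from (-115, 85) to (-30, 0); after it the channel runs straight in +x to the nest. Pot and track are smooth (friction about 0.2); push the pot from behind along the channel, a push against a wall makes it jam.
- press_nest (a point): Centre of the nest on the track floor: (0, 0, 8 mm) in the press frame; a pot against the end stop is centred here. The arm overhangs it and the last part of the track, so nothing reaches the pot there from straight above: come from the -x side of the press with the fingers leaning 35 to 45 deg from vertical, pointing along its +x and down, 30 to 40 mm above the desk.
- press_hinge (a point): Hinge of the arm, at (85, 0, 100 mm) in the press frame; the hinge line runs along the press y axis.
- press_bar (a point): Middle of the black round grip bar at the free end of the arm: diameter 14 mm, free length 88 mm along the press y axis, 200 mm from the hinge, held between two fork stems; 38 mm free space behind it, open in front and below. It moves with the arm: up it is 187 mm above the desk, about 100 mm when pressing.
- press_arm (a joint): Angle of the press arm in rad: 0 = up at its stop (arm sloping 0.45 rad up from hinge to bar), 0.45 = level, up to 0.66. The spring lifts it; it pushes the bar up with about 2.5 N at the top and 6 N when level, and would snap up if let go.
- press_foot: Black rubber foot, 28 mm across, under the arm 85 mm from the hinge, on a threaded spindle that was set anew: its height on the arm is unknown within +-8 mm, so the lid comes home at an arm angle anywhere from about 0.33 to 0.58 rad; feel for it. The foot gives 1 mm per 8 N. Origin in the foot's middle, 7 mm above its lowest point.
- pot: White round specimen pot, 60 mm diameter, body 44 mm high, about 0.25 kg, standing in the straight entry part of the track. Origin: centre of its underside, z up. Its orange lid is 63 mm diameter, 8 mm thick.
- lid_top (a point): Centre of the top of the orange lid; 60 mm above the pot's underside when fully raised, 52 mm when home.
- pot_lid (a joint): How far the lid is pushed on, in m: 0 to 0.002 at the start (8 to 6 mm proud), 0.008 = home; stays where left. It moves at 15 N (with the spring, 12 to 13 N at the bar); once home the force climbs steeply. About 20 N at the bar is right; the foot must not press with over 60 N (about 32 N at the bar).
- bottle: Brown bottle, 52 mm diameter, 110 mm high; leave alone. Origin under its centre.
- tape: Roll of brown tape lying flat, 94 mm across, 48 mm high; leave alone.
- timer: White bench timer, 60x68x62 mm; leave alone.
- vial_blue: Small white vial with blue cap, 24 mm across, 64 mm high; leave alone.
- vial_yellow: Small white vial with yellow cap, 24 mm across, 64 mm high; leave alone.
Mind the look-alikes: they are no part of the job. Several things have the shape of the pot; the one meant has the colours described above.

How it is judged:
By the outcome, as a careful person would: the job done as asked, in the order asked, and still so for the second after the job is handed in, with the robot touching nothing.
It also fails if it takes over 72 s, if anything falls off the work surface, if the arm or the gripper's body presses on something with over 40 N, if the wrist force passes 120 N, or if a joint passes its speed limit or range.

## Working session

There is one attempt and no reset: what is moved stays moved. The work goes in short steps, Python scripts to look and compute and a tool call to move; the robot and the scene stay as the last step left them, time stands still between calls to the robot, and variables do not carry over. Pictures are saved under pics/ and viewed, and the job is handed in when it is done.

Besides the shell and the picture viewer there is one more tool, called after "Call:" as name(argument=value, ...) on one line, values as JSON. arm_command: Moves the arm, as the interface text tells. Its arguments: {"type":"object","properties":{"plan":{"type":"array"},"jaw":{"type":"number"},"force":{"type":"number"}},"required":["plan"]}

```bash
ls; mkdir -p pics
python3 - <<'E'
from rig import r
import cv2,numpy as np
s=r.read_state()
for k,v in s.items(): print(k,np.round(v,4))
print(r.grip_point_offset)
for n in ["scene","top","wrist"]:
    p,d=r.read_camera(n)
    cv2.imwrite(f"pics/{n}0.png",p[:,:,::-1]); np.save(f"pics/{n}0.npy",d)
    c=r.get_calibration(n); print(n,{k:np.round(v,4).tolist() for k,v in c.items()})
E
```

```text
pics
time 0.0
joint_positions [-1.3782  0.3339  0.0399  1.4663 -0.0134  1.3433 -0.0585]
joint_vel [ 0.0006  0.0013 -0.0007 -0.0002  0.0001  0.002  -0.0008]
joint_efforts [-2.00000e-04 -6.56342e+01  1.33530e+00 -4.03800e+01 -5.98000e-02
  4.46000e-02  2.00000e-04]
eef_pos [0.1869 0.6221 0.2216]
tool_rot [ 5.000e-04  8.024e-01  5.968e-01 -6.000e-04]
contact_force [ 0.2386  0.8321 -0.3849]
wrist_torque [-0.0344 -0.006   0.0083]
gripper_width 1.0019
0.0187
scene {'intrinsics': [[376.6144, 0.0, 254.1922], [0.0, 376.6144, 186.7625], [0.0, 0.0, 1.0]], 'k1': 0.0154, 'extrinsics': [[-0.5286, -0.8487, -0.0148, 0.2471], [-0.337, 0.2258, -0.914, 0.2629], [0.7791, -0.4782, -0.4054, 0.8175], [0.0, 0.0, 0.0, 1.0]]}
top {'intrinsics': [[381.9884, 0.0, 256.5833], [0.0, 381.9884, 190.1934], [0.0, 0.0, 1.0]], 'k1': -0.1198, 'extrinsics': [[0.0131, -0.9996, 0.0243, -0.0253], [-0.9954, -0.0153, -0.0949, 0.4355], [0.0953, -0.023, -0.9952, 1.2307], [0.0, 0.0, 0.0, 1.0]]}
wrist {'intrinsics': [[303.8482, 0.0, 250.0619], [0.0, 303.8482, 191.9458], [0.0, 0.0, 1.0]], 'k1': -0.0134, 'T_tool_cam': [[1.0, -0.0004, -0.001, 0.0], [0.0007, 0.9625, 0.2714, -0.0743], [0.0008, -0.2714, 0.9625, -0.163], [0.0, 0.0, 0.0, 1.0]]}
```

View pics/scene0.png

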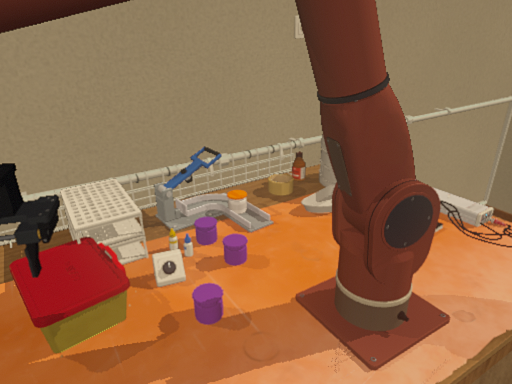

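View pics/top0.png

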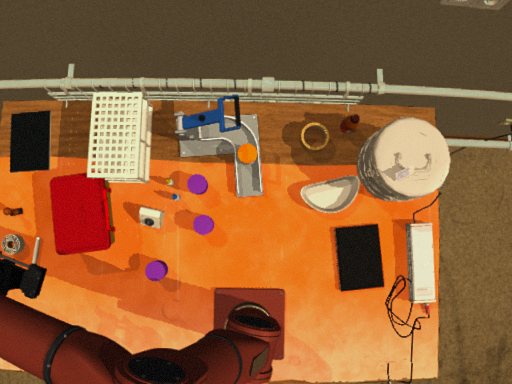

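View pics/wrist0.png

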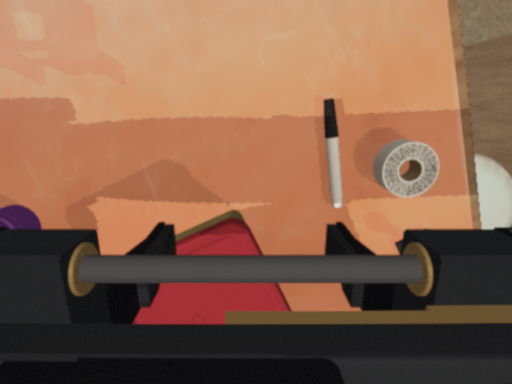

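The scene view shows the white pot with orange lid at px (237,198) in the track. Look-alikes are the purple pots at (205,231), (235,249) and (208,303). I'll crop in on the press.

```bash
python3 - <<'E'
import cv2
p=cv2.imread("pics/top0.png"); c=p[80:210,150:350]; cv2.imwrite("pics/topc.png",cv2.resize(c,None,fx=4,fy=4,interpolation=cv2.INTER_CUBIC))
p=cv2.imread("pics/scene0.png"); c=p[140:240,140:320]; cv2.imwrite("pics/scenec.png",cv2.resize(c,None,fx=4.4,fy=4.4,interpolation=cv2.INTER_CUBIC))
E
python3 -c "
import rig,inspect;print([n for n in dir(rig.r) if not n.startswith('_')])"
```

```text
['IKError', 'get_calibration', 'grip_point_offset', 'hand_in', 'read_camera', 'read_state']
```

View pics/topc.png

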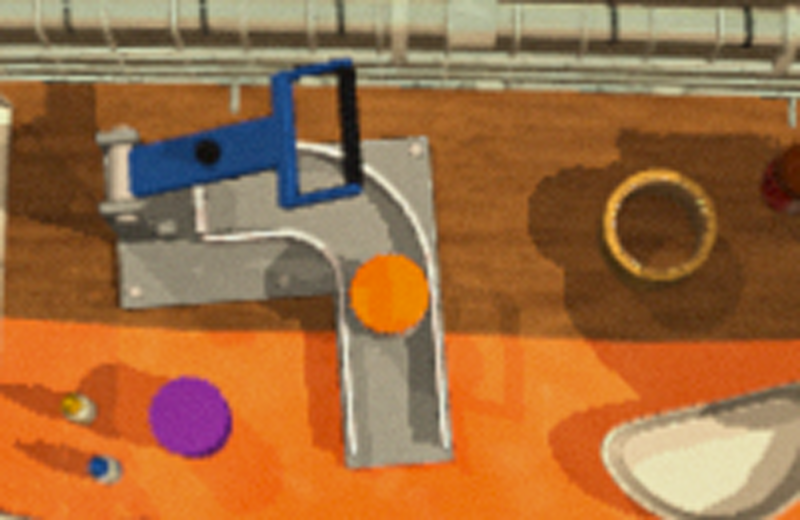

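View pics/scenec.png

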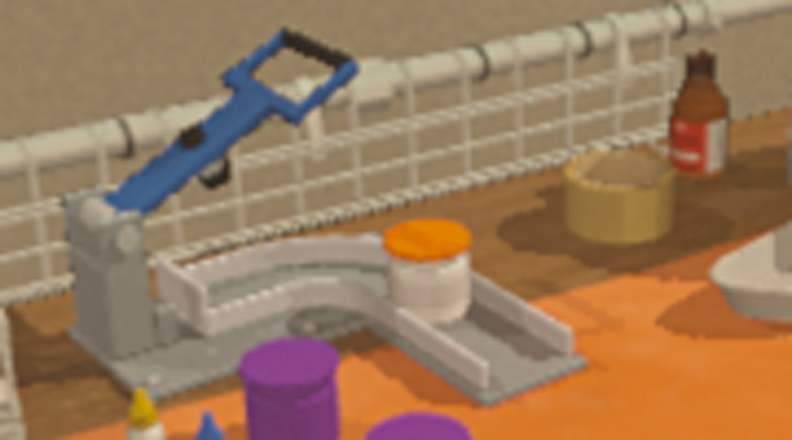

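```bash
cat > h.py <<'E'
import numpy as np,cv2
from rig import r
def ray(name,uv,T=None):
    c=r.get_calibration(name);K=np.array(c["intrinsics"]);k=c["k1"]
    d=np.array([(uv[0]-K[0,2])/K[0,0],(uv[1]-K[1,2])/K[1,1]])
    u=d.copy()
    for _ in range(20): u=d/(1+k*(u@u))
    v=np.array([u[0],u[1],1])
    E=np.array(c["extrinsics"]);R=E[:3,:3];return -R.T@E[:3,3],R.T@v
def atz(name,uv,z):
    o,d=ray(name,uv);t=(z-o[2])/d[2];return o+t*d
def proj(name,P):
    c=r.get_calibration(name);K=np.array(c["intrinsics"]);E=np.array(c["extrinsics"])
    P=np.atleast_2d(P);X=P@E[:3,:3].T+E[:3,3];u=X[:,:2]/X[:,2:];u=u*(1+c["k1"]*(u**2).sum(1,keepdims=True))
    return u*[K[0,0],K[1,1]]+K[:2,2]
E
python3 - <<'E'
from h import *
c=lambda x,y:(150+x/4,80+y/4)
D=np.load("pics/top0.npy")
def show(n,x,y,z):
    p=c(x,y);o,d=ray("top",p);dd=D[int(round(p[1])),int(round(p[0]))];print(n,atz("top",p,z).round(4),"depth:",(o+d*dd).round(4))
show("lid",390,294,.066)
show("pl_bl",121,306,.008);show("pl_br",347,466,.008);show("pl_r",452,461,.008);show("pl_tr",428,138,.008)
show("bar_t",347,68,.187);show("bar_b",352,184,.187)
show("knob",207,152,.12)
show("hingeT",116,133,.1);show("hingeB",121,212,.1)
show("wallR",446,445,.028);show("wallL",350,452,.028)
E
```

```text
lid [0.5486 0.0124 0.066 ] depth: [0.5485 0.0124 0.0665]
pl_bl [0.5462 0.2372 0.008 ] depth: [0.5465 0.2375 0.0066]
pl_br [0.4151 0.0458 0.008 ] depth: [0.4152 0.0458 0.0065]
pl_r [ 0.4205 -0.0409  0.008 ] depth: [ 0.4214 -0.0413 -0.0022]
pl_tr [ 0.6949 -0.0175  0.008 ] depth: [ 0.698  -0.0177 -0.0022]
bar_t [0.693  0.0463 0.187 ] depth: [0.6907 0.0461 0.1933]
bar_b [0.6057 0.0409 0.187 ] depth: [0.6025 0.0406 0.1988]
knob [0.6472 0.1551 0.12  ] depth: [0.6373 0.1507 0.1544]
hingeT [0.6675 0.2299 0.1   ] depth: [0.6633 0.2272 0.1142]
hingeB [0.6039 0.2234 0.1   ] depth: [0.6015 0.2216 0.1097]
wallR [ 0.4319 -0.0351  0.028 ] depth: [ 0.4338 -0.0358  0.0077]
wallL [0.425 0.043 0.028] depth: [0.4249 0.043  0.0294]
```

```bash
cat >> h.py <<'E'
def cloud(name,D):
    c=r.get_calibration(name);K=np.array(c["intrinsics"]);E=np.array(c["extrinsics"])
    v,u=np.mgrid[:384,:512]
    pts=cv2.undistortPoints(np.stack([u,v],-1).reshape(-1,1,2).astype(float),K,np.array([c["k1"],0,0,0.])).reshape(-1,2)
    X=np.c_[pts,np.ones(len(pts))]*D.reshape(-1,1)
    return ((X-E[:3,3])@E[:3,:3]).reshape(384,512,3)
def cdist(p):
    # signed lateral distance to centreline in press frame
    x,y=p[:,0],p[:,1]
    d1=x+115e-3; d3=-y; rr=np.hypot(x+.03,y-.085); d2=.085-rr
    return np.where(y>.085,d1,np.where(x>-.03,-d3,d2))
E
python3 - <<'E'
from h import *
from scipy.optimize import least_squares
for n in ["top","scene"]:
    C=cloud(n,np.load(f"pics/{n}0.npy")).reshape(-1,3)
    m=(C[:,2]>.022)&(C[:,2]<.034)&(C[:,0]>.41)&(C[:,0]<.72)&(C[:,1]>-.05)&(C[:,1]<.17)
    P=C[m];print(n,m.sum(),P[:,2].mean())
    def toP(q,P):
        c,s=np.cos(q[2]),np.sin(q[2]);d=P[:,:2]-q[:2];return np.c_[d[:,0]*c+d[:,1]*s,-d[:,0]*s+d[:,1]*c]
    def f(q):
        L=toP(q,P);return np.abs(np.abs(cdist(L))-.0375)
    s=least_squares(f,[.642,.142,np.pi/2+.085],loss="soft_l1",f_scale=.003,x_scale=[.01,.01,.05])
    print(s.x,s.cost,np.median(s.fun), np.degrees(s.x[2]))
    L=toP(s.x,P);k=s.fun<.004;print(k.sum(),L[k].min(0),L[k].max(0))
    # lid
    m=(C[:,2]>.060)&(C[:,2]<.075)&(np.hypot(C[:,0]-.5486,C[:,1]-.0124)<.045);Q=C[m];print("lid",len(Q),Q.mean(0),Q.min(0),Q.max(0),toP(s.x,Q.mean(0)[None]))
E
```

```text
top 308 0.028035770736678057
[0.64124495 0.13907305 1.6558542 ] 0.0029819629377597326 0.0014677154930313324 94.87345717945323
288 [-0.15517912 -0.03883007] [0.03409829 0.22388654]
lid 308 [0.54958917 0.01441867 0.06789363] [ 0.51871681 -0.01776941  0.06042069] [0.58240858 0.04587057 0.07418233] [[-0.11641707  0.10191448]]
scene 362 0.026173749564334287
[0.6391333  0.13140154 1.60583601] 0.011062698154060175 0.00251983540318192 92.00762581467511
250 [-0.1558916  -0.04142447] [0.03977543 0.21705586]
lid 159 [0.54378618 0.01741484 0.0656805 ] [ 0.51440905 -0.01716261  0.06002977] [0.57802837 0.04727836 0.06835226] [[-0.11057649  0.09928183]]
```

Run:
```python
from h import *
s=r.read_state();print(s["eef_pos"])
from scipy.spatial.transform import Rotation as R
w=s["tool_rot"];Rm=R.from_quat([w[1],w[2],w[3],w[0]]).as_matrix()
c=r.get_calibration("wrist");T=np.array(c["T_tool_cam"]);K=np.array(c["intrinsics"])
D=np.load("pics/wrist0.npy")
for u,v in [(490,190),(490,170),(480,60),(505,220),(440,330),(500,100),(410,165),(240,300)]:
    d=D[v,u];X=np.array([(u-K[0,2])/K[0,0]*d,(v-K[1,2])/K[1,1]*d,d]);t=T[:3,:3]@X+T[:3,3];print((u,v),(Rm@t+s["eef_pos"]).round(3))
C=cloud("scene",np.load("pics/scene0.npy"));print("scene gripper",C[190,20],C[260,35])
C=cloud("top",np.load("pics/top0.npy"));print("rail",C[86,240],C[98,240],"box",C[200,75],"rack",C[130,110],C[275,20])
```

```text
[0.18689764 0.62218799 0.22188329]
(490, 190) [ 0.453  1.119 -0.292]
(490, 170) [ 0.409  1.13  -0.302]
(480, 60) [ 0.178  1.255 -0.48 ]
(505, 220) [ 0.539  1.148 -0.293]
(440, 330) [0.174 0.67  0.328]
(500, 100) [ 0.284  1.255 -0.424]
(410, 165) [0.243 0.816 0.005]
(240, 300) [0.308 0.574 0.097]
scene gripper [0.82737208 0.59594146 0.11921598] [0.16191099 0.57343305 0.24935247]
rail [0.75319331 0.039278   0.1179199 ] [ 0.83150041  0.04703468 -0.22170954] box [0.38866301 0.5468152  0.1025488 ] rack [0.60124953 0.43199478 0.14183207] [0.1848193  0.57094527 0.34723313]
```

Space outward of the start pose is clear, so I'll try overstretching there to see whether the tool tilts at the reach limit.

Call:
arm_command(plan=[[[50,0,0,0],[100,0,0,0],[150,0,0,0],[200,0,0,0],[250,0,0,0],[300,0,0,0],[320,0,0,0],[320,0,0,0]]])

```text
time: 0.95
eef_pos: [0.283, 0.876, 0.2125]
tool_rot: [-0.009, 0.814, 0.58, -0.002]
contact_force: [0.8, 0.1, -0.0]
gripper_width: 0.999
```

Call:
arm_command(plan=[[[50,0,0,0],[100,0,0,0],[150,0,0,0],[200,0,0,0],[200,0,0,0],[200,0,0,0],[200,0,0,0],[200,0,0,0]]])

```text
time: 1.75
eef_pos: [0.2981, 0.911, 0.1733]
tool_rot: [-0.024, 0.814, 0.58, 0.019]
contact_force: [-0.9, -0.2, 0.4]
gripper_width: 1.001
```

Run:
```python
from h import *
s=r.read_state();print({k:np.round(v,4) for k,v in s.items()})
```

```text
{'time': np.float64(1.75), 'joint_positions': array([-1.4107,  1.2617,  1.384 ,  0.255 , -1.3331,  1.7656,  0.0804]), 'joint_vel': array([-0.0009,  0.0165,  0.0011,  0.001 , -0.0121, -0.0261, -0.0028]), 'joint_efforts': array([-2.313000e-01, -1.113292e+02,  1.003000e+01, -1.035190e+01,
       -1.795000e-01, -2.942000e-01, -5.000000e-03]), 'eef_pos': array([0.2981, 0.911 , 0.1733]), 'tool_rot': array([-0.0236,  0.8144,  0.5796,  0.0195]), 'contact_force': array([-0.9048, -0.1539,  0.4308]), 'wrist_torque': array([-0.1037,  0.0234, -0.0062]), 'gripper_width': np.float64(1.0008)}
```

Call:
arm_command(plan=[[[50,0,0,0],[100,0,0,0],[150,0,0,0],[200,0,0,0],[250,0,0,0],[300,0,0,0],[350,0,0,0],[400,0,0,0]]])

```text
time: 2.55
eef_pos: [0.3096, 0.9398, 0.1301]
tool_rot: [-0.038, 0.813, 0.579, 0.039]
contact_force: [-0.1, 0.2, -0.5]
gripper_width: 1.002
```

```bash
cat >> h.py <<'E'
from scipy.spatial.transform import Rotation as Ro
def st():
    s=r.read_state();w=s["tool_rot"];R=Ro.from_quat([w[1],w[2],w[3],w[0]]).as_matrix()
    print("t",s["time"],"q",np.round(s["joint_positions"],3).tolist(),"p",np.round(s["eef_pos"],4).tolist(),"F",np.round(s["contact_force"],1).tolist(),"g",round(float(s["gripper_width"]),3));print("X",R[:,0].round(3),"Y",R[:,1].round(3),"Z",R[:,2].round(3))
    return s,R
E
python3 -c "from h import *;st()"
```

```text
t 2.55 q [-1.406, 1.31, 1.384, 0.255, -1.352, 1.671, 0.083] p [0.3096, 0.9398, 0.1301] F [-0.1, 0.2, -0.5] g 1.002
X [0.326 0.939 0.108] Y [ 0.945 -0.327 -0.018] Z [ 0.019  0.108 -0.994]
```

Call:
arm_command(plan=[[[-20,0,0,0],[-40,0,0,0],[-60,0,0,0],[-60,0,0,0],[-60,0,0,0],[-60,0,0,0],[-60,0,0,0],[-60,0,0,0]]])

```text
time: 3.35
eef_pos: [0.2909, 0.8835, 0.1239]
tool_rot: [-0.038, 0.814, 0.579, 0.039]
contact_force: [-0.3, 0.5, -0.6]
gripper_width: 1.0
```

```bash
python3 -c "from h import *;st()"
```

```text
t 3.35 q [-1.675, 1.225, 1.375, 0.771, -1.242, 1.589, 0.317] p [0.2909, 0.8835, 0.1239] F [-0.3, 0.5, -0.6] g 1.0
X [0.327 0.939 0.108] Y [ 0.945 -0.327 -0.017] Z [ 0.019  0.108 -0.994]
```

Call:
arm_command(plan=[[[50,0,-30,0],[100,0,-60,0],[150,0,-100,0],[200,0,-150,0],[250,0,-200,0],[300,0,-250,0],[350,0,-300,0],[400,0,-350,0]]])

```text
time: 4.15
eef_pos: [0.3025, 0.9135, 0.2637]
tool_rot: [-0.052, 0.811, 0.579, 0.058]
contact_force: [-0.1, 0.5, 0.6]
gripper_width: 1.0
```

```bash
python3 -c "from h import *;st()"
```

```text
t 4.15 q [-1.412, 1.167, 1.384, 0.254, -1.319, 1.763, 0.085] p [0.3025, 0.9135, 0.2637] F [-0.1, 0.5, 0.6] g 1.0
X [0.322 0.934 0.154] Y [ 0.946 -0.323 -0.018] Z [ 0.033  0.152 -0.988]
```

Run:
```python
from h import *
s,R=st()
p,d=r.read_camera("wrist");cv2.imwrite("pics/w1.png",p[:,:,::-1]);np.save("pics/w1.npy",d)
c=r.get_calibration("wrist");T=np.array(c["T_tool_cam"]);K=np.array(c["intrinsics"])
for v in (5,60,120,180):
  for u in (20,120,250,380,500):
    z=d[v,u];X=np.array([(u-K[0,2])/K[0,0]*z,(v-K[1,2])/K[1,1]*z,z]);t=T[:3,:3]@X+T[:3,3];print((u,v),(R@t+s["eef_pos"]).round(2),end=" ")
  print()
```

```text
t 4.15 q [-1.412, 1.167, 1.384, 0.254, -1.319, 1.763, 0.085] p [0.3025, 0.9135, 0.2637] F [-0.1, 0.5, 0.6] g 1.0
X [0.322 0.934 0.154] Y [ 0.946 -0.323 -0.018] Z [ 0.033  0.152 -0.988]
(20, 5) [0.05 0.76 0.  ] (120, 5) [0.08 0.87 0.  ] (250, 5) [-0.05  1.2  -0.75] (380, 5) [ 0.16  1.27 -0.13] (500, 5) [0.23 1.35 0.02] 
(20, 60) [0.1  0.74 0.  ] (120, 60) [0.14 0.84 0.  ] (250, 60) [ 0.11  1.14 -0.75] (380, 60) [ 0.25  1.25 -0.13] (500, 60) [0.29 1.32 0.04] 
(20, 120) [0.16 0.7  0.  ] (120, 120) [0.2  0.81 0.  ] (250, 120) [ 0.31  1.08 -0.75] (380, 120) [ 0.36  1.26 -0.18] (500, 120) [0.38 1.33 0.02] 
(20, 180) [0.23 0.66 0.  ] (120, 180) [0.27 0.78 0.  ] (250, 180) [ 0.42  0.97 -0.31] (380, 180) [ 0.52  1.26 -0.24] (500, 180) [ 0.57  1.47 -0.13]
```

View pics/w1.png

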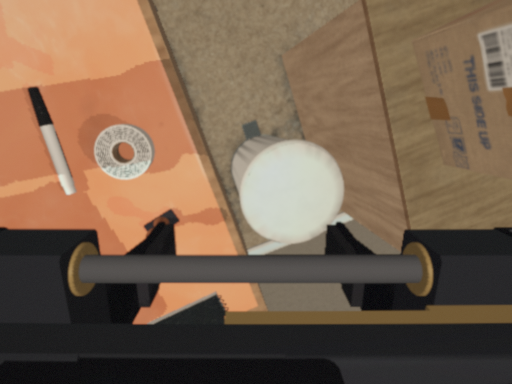

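Call:
arm_command(plan=[[[-15,-48,0,0],[-30,-96,0,0],[-45,-144,0,0],[-60,-192,0,0],[-75,-240,0,0],[-90,-288,0,0],[-100,-336,0,0],[-110,-384,0,0]]])

```text
time: 5.0
eef_pos: [-0.0989, 0.9359, 0.2527]
tool_rot: [-0.053, 0.811, 0.58, 0.058]
contact_force: [-0.1, 0.8, 0.2]
gripper_width: 0.999
```

```bash
python3 -c "from h import *;st()"
```

```text
t 5.0 q [-2.003, 1.126, 1.357, 0.512, -1.147, 1.701, -0.237] p [-0.0989, 0.9359, 0.2527] F [-0.1, 0.8, 0.2] g 0.999
X [0.322 0.934 0.155] Y [ 0.946 -0.323 -0.018] Z [ 0.033  0.152 -0.988]
```

Call:
arm_command(plan=[[[43,-22,-15,0],[86,-45,-30,0],[129,-67,-45,0],[172,-90,-60,0],[215,-112,-75,0],[258,-135,-90,0],[301,-157,-105,0],[344,-180,-120,0]]])

```text
time: 5.8
eef_pos: [-0.1081, 0.9672, 0.2761]
tool_rot: [-0.073, 0.81, 0.578, 0.069]
contact_force: [0.7, 1.0, 0.0]
gripper_width: 0.997
```

```bash
python3 -c "from h import *;st()"
```

```text
t 5.8 q [-1.87, 1.156, 1.384, 0.254, -1.249, 1.726, -0.356] p [-0.1081, 0.9672, 0.2761] F [0.7, 1.0, 0.0] g 0.997
X [0.322 0.926 0.197] Y [ 0.946 -0.321 -0.039] Z [ 0.027  0.199 -0.98 ]
```

Call:
arm_command(plan=[[[43,-22,0,0],[86,-45,0,0],[129,-67,0,0],[172,-90,0,0],[215,-112,0,0],[258,-135,0,0],[301,-157,0,0],[344,-180,0,0]]])

```text
time: 6.6
eef_pos: [-0.1157, 0.9993, 0.2426]
tool_rot: [-0.095, 0.808, 0.576, 0.081]
contact_force: [0.1, 0.4, -0.0]
gripper_width: 0.996
```

Call:
arm_command(plan=[[[43,-22,0,0],[86,-45,0,0],[129,-67,0,0],[172,-90,0,0],[215,-112,0,0],[258,-135,0,0],[301,-157,0,0],[344,-180,0,0]]])

```text
time: 7.4
eef_pos: [-0.1233, 1.0243, 0.226]
tool_rot: [-0.117, 0.805, 0.575, 0.093]
contact_force: [0.7, 0.3, -0.1]
gripper_width: 1.002
```

```bash
python3 -c "from h import *;st()"
```

```text
t 7.4 q [-1.875, 1.221, 1.384, 0.255, -1.274, 1.565, -0.369] p [-0.1233, 1.0243, 0.226] F [0.7, 0.3, -0.1] g 1.002
X [0.322 0.903 0.283] Y [ 0.947 -0.312 -0.081] Z [ 0.015  0.294 -0.956]
```

Call:
arm_command(plan=[[[40,-28,0,0],[80,-56,0,0],[120,-84,0,0],[160,-112,0,0],[200,-140,0,0],[240,-168,0,0],[280,-196,0,0],[320,-224,0,0]]])

```text
time: 8.2
eef_pos: [-0.1554, 1.0408, 0.2213]
tool_rot: [-0.139, 0.801, 0.573, 0.103]
contact_force: [-0.9, 0.1, -0.7]
gripper_width: 1.001
```

Call:
arm_command(plan=[[[40,-28,0,0],[80,-56,0,0],[120,-84,0,0],[160,-112,0,0],[200,-140,0,0],[240,-168,0,0],[280,-196,0,0],[320,-224,0,0]]])

```text
time: 9.0
eef_pos: [-0.182, 1.0534, 0.2279]
tool_rot: [-0.161, 0.797, 0.571, 0.114]
contact_force: [0.0, -0.4, -0.4]
gripper_width: 1.004
```

```bash
python3 -c "from h import *;st()"
```

```text
t 9.0 q [-1.931, 1.233, 1.384, 0.255, -1.268, 1.456, -0.423] p [-0.182, 1.0534, 0.2279] F [0.0, -0.4, -0.4] g 1.004
X [0.322 0.874 0.365] Y [ 0.947 -0.296 -0.126] Z [-0.002  0.386 -0.922]
```

Call:
arm_command(plan=[[[40,-28,0,0],[80,-56,0,0],[120,-84,0,0],[160,-112,0,0],[200,-140,0,0],[240,-168,0,0],[280,-196,0,0],[320,-224,0,0]]])

```text
time: 9.8
eef_pos: [-0.2044, 1.0629, 0.2438]
tool_rot: [-0.183, 0.792, 0.569, 0.124]
contact_force: [-0.5, 0.2, -0.4]
gripper_width: 0.999
```

Call:
arm_command(plan=[[[40,-28,0,0],[80,-56,0,0],[120,-84,0,0],[160,-112,0,0],[200,-140,0,0],[240,-168,0,0],[280,-196,0,0],[320,-224,0,0]]])

```text
time: 10.6
eef_pos: [-0.2233, 1.0697, 0.2672]
tool_rot: [-0.205, 0.787, 0.567, 0.133]
contact_force: [-1.1, -0.3, 0.5]
gripper_width: 1.0
```

Call:
arm_command(plan=[[[40,-28,0,0],[80,-56,0,0],[120,-84,0,0],[160,-112,0,0],[200,-140,0,0],[240,-168,0,0],[280,-196,0,0],[320,-224,0,0]]])

```text
time: 11.4
eef_pos: [-0.2394, 1.0738, 0.2969]
tool_rot: [-0.227, 0.781, 0.564, 0.142]
contact_force: [-0.1, -0.3, 0.2]
gripper_width: 0.999
```

```bash
python3 -c "from h import *;st()"
```

```text
t 11.4 q [-1.989, 1.184, 1.384, 0.255, -1.245, 1.358, -0.471] p [-0.2394, 1.0738, 0.2969] F [-0.1, -0.3, 0.2] g 0.999
X [0.324 0.817 0.478] Y [ 0.945 -0.261 -0.195] Z [-0.034  0.515 -0.857]
```

Call:
arm_command(plan=[[[40,-26,10,0],[80,-52,20,0],[120,-78,30,0],[160,-104,40,0],[200,-130,50,0],[240,-156,60,0],[280,-182,70,0],[320,-208,80,0]]])

```text
time: 12.2
eef_pos: [-0.2465, 1.0927, 0.2946]
tool_rot: [-0.249, 0.775, 0.561, 0.151]
contact_force: [-0.2, -0.5, -0.1]
gripper_width: 0.995
```

Call:
arm_command(plan=[[[40,-26,10,0],[80,-52,20,0],[120,-78,30,0],[160,-104,40,0],[200,-130,50,0],[240,-156,60,0],[280,-182,70,0],[320,-208,80,0]]])

```text
time: 13.0
eef_pos: [-0.253, 1.1066, 0.3037]
tool_rot: [-0.27, 0.769, 0.558, 0.159]
contact_force: [-0.3, -0.2, -0.3]
gripper_width: 1.002
```

Call:
arm_command(plan=[[[40,-26,10,0],[80,-52,20,0],[120,-78,30,0],[160,-104,40,0],[200,-130,50,0],[240,-156,60,0],[280,-182,70,0],[320,-208,80,0]]])

```text
time: 13.8
eef_pos: [-0.2589, 1.1166, 0.3218]
tool_rot: [-0.291, 0.762, 0.554, 0.167]
contact_force: [1.1, -1.0, -0.3]
gripper_width: 0.998
```

```bash
python3 -c "from h import *;st()"
```

```text
t 13.8 q [-1.996, 1.19, 1.384, 0.255, -1.256, 1.209, -0.475] p [-0.2589, 1.1166, 0.3218] F [1.1, -1.0, -0.3] g 0.998
X [0.33  0.747 0.577] Y [ 0.942 -0.217 -0.258] Z [-0.068  0.629 -0.775]
```

Run:
```python
from h import *
C=cloud("top",np.load("pics/top0.npy"))
for u in (190,240,270):
  for v in range(74,106,2): print(C[v,u].round(3),end=" ")
  print()
C=cloud("scene",np.load("pics/scene0.npy")).reshape(-1,3)
m=(C[:,0]>.70)&(C[:,0]<.9)&(C[:,1]>-.1)&(C[:,1]<.3)&(C[:,2]>.03)
P=C[m];h,xe,ze=np.histogram2d(P[:,0],P[:,2],bins=[np.arange(.70,.9,.02),np.arange(0.03,.25,.02)]);print(h.astype(int))
```

```text
[0.832 0.214 0.017] [0.831 0.216 0.001] [0.775 0.196 0.123] [0.769 0.196 0.122] [0.761 0.195 0.125] [0.754 0.195 0.126] [0.751 0.196 0.117] [ 0.83   0.233 -0.112] [ 0.83   0.236 -0.134] [0.746 0.201 0.078] [0.739 0.201 0.078] [ 0.832  0.247 -0.207] [ 0.83   0.249 -0.225] [0.74  0.211 0.014] [ 0.739  0.213 -0.002] [ 0.733  0.213 -0.005] 
[0.831 0.042 0.027] [0.83  0.043 0.012] [ 0.83   0.043 -0.007] [0.771 0.04  0.124] [0.764 0.039 0.123] [0.758 0.039 0.123] [0.753 0.039 0.118] [0.749 0.039 0.111] [ 0.83   0.045 -0.126] [ 0.828  0.045 -0.142] [0.742 0.04  0.076] [ 0.831  0.047 -0.196] [ 0.832  0.047 -0.222] [0.742 0.041 0.016] [0.74  0.041 0.003] [ 0.734  0.041 -0.002] 
[ 0.831 -0.059  0.032] [ 0.832 -0.06   0.012] [ 0.78  -0.054  0.123] [ 0.77  -0.054  0.131] [ 0.764 -0.054  0.131] [ 0.759 -0.054  0.127] [ 0.752 -0.054  0.126] [ 0.747 -0.055  0.122] [ 0.743 -0.055  0.116] [ 0.83  -0.069 -0.14 ] [ 0.744 -0.057  0.077] [ 0.831 -0.072 -0.189] [ 0.743 -0.059  0.041] [ 0.744 -0.061  0.016] [ 0.742 -0.062  0.002] [ 0.733 -0.061  0.008] 
[[  0   0   0   0   0   0   0   0   0   0]
 [ 75  25  76   6   4   0   0   0   0   0]
 [ 73  66 142 292 368   0   0   0   0   0]
 [  0   0   4   2  91   0   0   0   0   0]
 [  0   0   0   0   0   0   0   0   0   0]
 [  0   0   0   0   0   0   0   1   0   0]
 [151 270   0 274 464 539 572 596 595 613]
 [  0   0   0   0   0   0   0   0   0   0]
 [  0   0   0   0   0   0   0   0   0   0]
 [  0   0   0   0   0   0   0   0   0   0]]
```

```bash
cat >> h.py <<'E'
def sh(target,s=None):
    s,R=st(); d=(R.T@(np.array(target)-s["eef_pos"]))*1000; print("shift",d.round(0),"len",np.linalg.norm(d).round(0)); return d
E
python3 -c "from h import *;sh([.1,1.0,.36])"
```

```text
t 13.8 q [-1.996, 1.19, 1.384, 0.255, -1.256, 1.209, -0.475] p [-0.2589, 1.1166, 0.3218] F [1.1, -1.0, -0.3] g 0.998
X [0.33  0.747 0.577] Y [ 0.942 -0.217 -0.258] Z [-0.068  0.629 -0.775]
shift [  53.  353. -127.] len 379.0
```

Call:
arm_command(plan=[[[7,44,-16,-0.12],[14,88,-32,-0.25],[21,132,-48,-0.37],[28,176,-64,-0.5],[35,220,-80,-0.62],[42,264,-96,-0.75],[48,308,-112,-0.87],[53,353,-127,-1.0]]])

```text
time: 14.6
eef_pos: [0.0803, 1.0059, 0.3583]
tool_rot: [-0.175, 0.401, 0.853, 0.287]
contact_force: [0.7, -0.3, 0.4]
gripper_width: 1.003
```

```bash
python3 -c "from h import *;sh([.42,.76,.35])"
```

```text
t 14.6 q [-2.027, 0.881, 1.265, 1.01, -1.243, 1.154, 1.248] p [0.0803, 1.0059, 0.3583] F [0.7, -0.3, 0.4] g 1.003
X [-0.618  0.583  0.528] Y [0.783 0.515 0.349] Z [-0.068  0.629 -0.774]
shift [-358.  137. -171.] len 419.0
```

Call:
arm_command(plan=[[[-43,16,-20,0],[-86,33,-41,0],[-129,49,-61,0],[-172,66,-82,0],[-215,82,-103,0],[-258,98,-123,0],[-301,115,-144,0],[-344,131,-164,0]]])

```text
time: 15.4
eef_pos: [0.4031, 0.7697, 0.3488]
tool_rot: [-0.176, 0.403, 0.851, 0.287]
contact_force: [0.5, 0.5, 0.2]
gripper_width: 0.995
```

```bash
python3 -c "from h import *;sh([.48,.38,.33])"
```

```text
t 15.4 q [-1.695, 0.661, 1.234, 1.339, -1.262, 1.295, 1.825] p [0.4031, 0.7697, 0.3488] F [0.5, 0.5, 0.2] g 0.995
X [-0.614  0.585  0.53 ] Y [0.786 0.511 0.346] Z [-0.068  0.629 -0.774]
shift [-285. -145. -236.] len 398.0
```

Call:
arm_command(plan=[[[-36,-18,-29,0],[-72,-36,-59,0],[-107,-54,-88,0],[-143,-72,-118,0],[-179,-90,-148,0],[-214,-108,-177,0],[-250,-127,-207,0],[-285,-145,-236,0]]])

```text
time: 16.2
eef_pos: [0.4787, 0.3793, 0.3303]
tool_rot: [-0.176, 0.403, 0.851, 0.287]
contact_force: [0.4, -0.4, 0.3]
gripper_width: 1.004
```

```bash
python3 -c "from h import *;sh([.46,.02,.22])"
```

```text
t 16.2 q [-1.598, 0.127, 1.354, 1.775, -0.834, 1.325, 2.215] p [0.4787, 0.3793, 0.3303] F [0.4, -0.4, 0.3] g 1.004
X [-0.614  0.585  0.53 ] Y [0.787 0.511 0.347] Z [-0.068  0.63  -0.773]
shift [-257. -237. -140.] len 376.0
```

Call:
arm_command(plan=[[[-32,-30,-17,0],[-64,-60,-35,0],[-96,-89,-52,0],[-128,-118,-70,0],[-160,-148,-87,0],[-193,-178,-105,0],[-225,-207,-122,0],[-257,-237,-140,0]]])

```text
time: 17.0
eef_pos: [0.4677, 0.1269, 0.2487]
tool_rot: [-0.177, 0.405, 0.852, 0.281]
contact_force: [0.0, 0.7, 0.1]
gripper_width: 1.003
```

Run:
```python
from h import *
sh([.485,.006,.12])
p,d=r.read_camera("scene");cv2.imwrite("pics/s2.png",cv2.resize(p[:,:,::-1],None,fx=1.5,fy=1.5))
```

```text
t 17.0 q [-0.737, 0.083, 0.913, 1.919, -0.714, 1.449, 2.628] p [0.4677, 0.1269, 0.2487] F [0.0, 0.7, 0.1] g 1.003
X [-0.609  0.591  0.529] Y [0.79  0.513 0.336] Z [-0.073  0.622 -0.779]
shift [-150.  -92.   24.] len 177.0
```

View pics/s2.png

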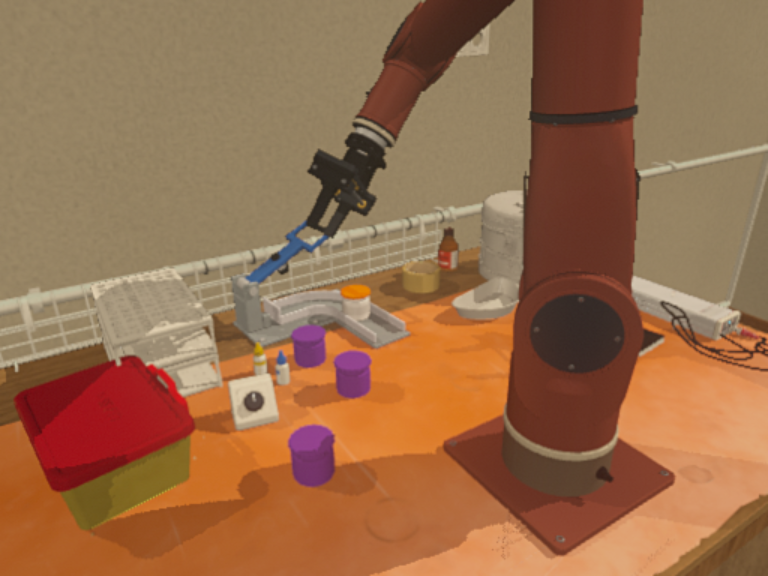

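Run:
```python
import cv2
p=cv2.imread("pics/s2.png");cv2.imwrite("pics/s2c.png",cv2.resize(p[100:280,230:430],None,fx=3.3,fy=3.3,interpolation=cv2.INTER_CUBIC))
```

```text
(no output)
```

View pics/s2c.png

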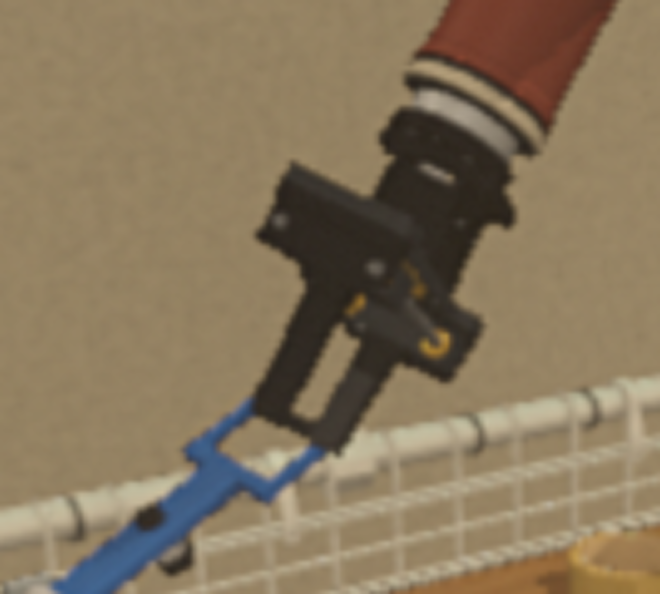

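Call:
arm_command(plan=[[[-19,-12,-4,0.14],[-38,-23,-8,0.28],[-57,-35,-12,0.42],[-76,-46,-16,0.56],[-95,-58,-20,0.7],[-114,-70,-20,0.84],[-133,-81,-20,0.98],[-150,-90,-20,1.12]]], jaw=1, force=30)

```text
time: 17.85
eef_pos: [0.4899, -0.0198, 0.1549]
tool_rot: [-0.299, 0.797, 0.505, 0.144]
contact_force: [0.0, -0.0, -0.5]
gripper_width: 0.355
```

Run:
```python
from h import *
s,R=st()
a=R[2,0];b=R[2,1]; # want (cos X + sin Y).z=0, x>0
import math
psi=math.atan2(-a,b)
for p in (psi,psi+math.pi,psi-math.pi):
    print(p,(math.cos(p)*R[:,0]+math.sin(p)*R[:,1]).round(3))
sh([.475,.006,.12])
```

```text
t 17.85 q [-0.466, 0.508, 1.073, 1.86, -0.896, 1.642, 2.019] p [0.4899, -0.0198, 0.1549] F [0.0, -0.0, -0.5] g 0.355
X [0.449 0.719 0.531] Y [ 0.891 -0.311 -0.331] Z [-0.073  0.621 -0.78 ]
-2.1286003828365807 [-0.993 -0.116  0.   ]
1.0129922707532124 [0.993 0.116 0.   ]
-5.270193036426374 [ 0.993  0.116 -0.   ]
t 17.85 q [-0.466, 0.508, 1.073, 1.86, -0.896, 1.642, 2.019] p [0.4899, -0.0198, 0.1549] F [0.0, -0.0, -0.5] g 0.355
X [0.449 0.719 0.531] Y [ 0.891 -0.311 -0.331] Z [-0.073  0.621 -0.78 ]
shift [ -7. -10.  44.] len 46.0
```

Call:
arm_command(plan=[[[-3,-4,8,0.14],[-6,-8,16,0.28],[-10,-12,24,0.42],[-10,-12,32,0.56],[-10,-12,40,0.7],[-10,-12,44,0.84],[-10,-12,44,0.98],[-10,-12,44,1.01]]])

```text
time: 18.65
eef_pos: [0.4715, 0.0051, 0.1196]
tool_rot: [-0.331, 0.942, 0.058, -0.019]
contact_force: [-0.5, 0.1, 0.4]
gripper_width: 0.008
```

```bash
cat >> h.py <<'E'
NEST=np.array([.6412,.1391]);YAW=1.6559
def p2w(p): 
    c,s=np.cos(YAW),np.sin(YAW);return NEST+np.array([c*p[0]-s*p[1],s*p[0]+c*p[1]])
def w2p(w):
    c,s=np.cos(YAW),np.sin(YAW);d=np.array(w[:2])-NEST;return np.array([c*d[0]+s*d[1],-s*d[0]+c*d[1]])
E
python3 - <<'E'
from h import *
s,R=st();print(w2p(s["eef_pos"]))
p,d=r.read_camera("top");cv2.imwrite("pics/t3.png",cv2.resize(p[80:230,150:350,::-1],None,fx=4,fy=4))
E
```

```text
t 18.65 q [-0.61, 0.641, 1.242, 1.954, -1.013, 1.677, 1.13] p [0.4715, 0.0051, 0.1196] F [-0.5, 0.1, 0.4] g 0.008
X [0.993 0.122 0.003] Y [ 0.097 -0.774 -0.625] Z [-0.074  0.621 -0.78 ]
[-0.11910781  0.18047022]
```

View pics/t3.png

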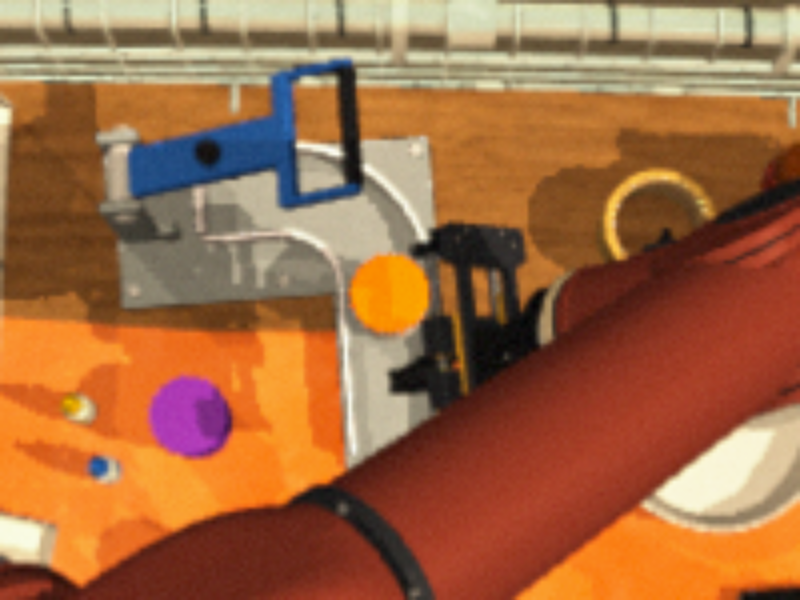

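Run:
```python
from h import *
p,d=r.read_camera("top");C=cloud("top",d)
for (x,y) in [(500,240),(560,310),(620,290),(700,250),(770,200),(790,215),(795,165),(660,235)]:
    u,v=150+x//4,80+y//4;print((x,y),C[v,u].round(3))
p,d=r.read_camera("scene");C2=cloud("scene",d);np.save("pics/s3.npy",d);cv2.imwrite("pics/s3.png",cv2.resize(p[100:280,100:400,::-1],None,fx=2.6,fy=2.6))
```

```text
(500, 240) [ 0.563 -0.066  0.201]
(560, 310) [ 0.493 -0.096  0.316]
(620, 290) [ 0.499 -0.128  0.355]
(700, 250) [ 0.5   -0.156  0.463]
(770, 200) [ 0.534 -0.199  0.442]
(790, 215) [ 0.517 -0.2    0.481]
(795, 165) [ 0.66  -0.311  0.079]
(660, 235) [ 0.619 -0.216  0.001]
```

View pics/s3.png

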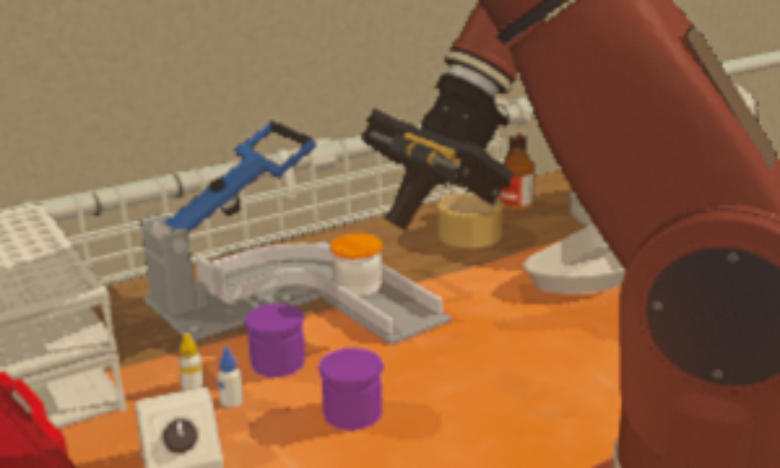

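```bash
cat > path.py <<'E'
from h import *
def pot(s): # s arc length from y=102
    if s<17: return np.array([-115,102-s]),np.array([0,-1.]),0
    a=(s-17)/85
    if a<np.pi/2: return np.array([-30-85*np.cos(a),85-85*np.sin(a)]),np.array([np.sin(a),-np.cos(a)]),a
    return np.array([-30+(s-17-85*np.pi/2),0]),np.array([1.,0]),np.pi/2
def tcp(s):
    P,t,a=pot(s);c=np.cos(2*a)
    e=np.array([4*c,0]) if c>0 else np.array([0,5*c])
    return P-30*t+e+np.array([-7.4,15])
END=17+85*np.pi/2+30
def rows(svals,z,base,R):
    for s_ in svals:
        w=p2w(tcp(s_)/1000);d=R.T@(np.array([*w,z])-base)*1000;print(round(s_,1),tcp(s_).round(1),d.round(1).tolist())
E
python3 - <<'E'
from path import *
s,R=st();b=s["eef_pos"];print(END)
w=p2w(np.array([-.119,.165]));print("desc",(R.T@(np.array([*w,.040])-b)*1000).round(1))
rows(np.arange(-20,END+1,9),.040,np.array([*w,.040]),R)
E
```

```text
t 18.8 q [-0.607, 0.64, 1.24, 1.954, -1.012, 1.676, 1.136] p [0.4715, 0.0046, 0.1196] F [0.4, -0.1, -0.5] g 0.006
X [0.992 0.126 0.007] Y [ 0.103 -0.773 -0.626] Z [-0.073  0.622 -0.78 ]
180.5176877775662
desc [14.9 49.9 62.1]
-20.0 [-118.4  167. ] [-2.0, -0.5, 0.4]
-11.0 [-118.4  158. ] [7.0, -0.2, 0.2]
-2.0 [-118.4  149. ] [16.0, 0.1, 0.1]
7.0 [-118.4  140. ] [25.0, 0.4, -0.1]
16.0 [-118.4  131. ] [34.0, 0.8, -0.3]
25.0 [-120.9  121.9] [43.0, 3.1, -2.1]
34.0 [-123.   112.5] [52.3, 5.0, -3.5]
43.0 [-124.2  103. ] [61.7, 6.3, -4.5]
52.0 [-124.6   93.5] [71.2, 7.0, -4.9]
61.0 [-124.1   84. ] [80.7, 6.9, -4.8]
70.0 [-122.6   74.7] [90.0, 6.1, -4.1]
79.0 [-120.3   65.7] [99.1, 4.7, -2.8]
88.0 [-116.7   56.6] [108.4, 2.2, -0.7]
97.0 [-111.7   47.4] [117.8, -1.4, 2.2]
106.0 [-105.9   38.9] [126.5, -5.6, 5.7]
115.0 [-99.3  31.1] [134.6, -10.4, 9.6]
124.0 [-92.   24.3] [141.7, -15.9, 14.0]
133.0 [-84.2  18.4] [147.9, -21.8, 18.9]
142.0 [-75.8  13.5] [153.1, -28.1, 24.0]
151.0 [-66.9  10. ] [157.0, -34.9, 29.5]
160.0 [-57.9  10. ] [157.4, -41.9, 35.1]
169.0 [-48.9  10. ] [157.7, -48.9, 40.7]
178.0 [-39.9  10. ] [158.1, -55.9, 46.4]
```

Call:
arm_command(plan=[[[0,8,10,0],[2,16,20,0],[4,24,30,0],[8,32,40,0],[12,40,50,0],[15,46,58,0],[15,50,62,0],[15,50,62,0]]])

```text
time: 19.6
eef_pos: [0.4863, 0.006, 0.0389]
tool_rot: [-0.332, 0.941, 0.059, -0.019]
contact_force: [-0.2, 0.2, 1.1]
gripper_width: 0.003
```

Run:
```python
from path import *
s,R=st();b=s["eef_pos"];print(w2p(b))
rows(np.arange(-12,END+1,9)[:12],.040,b,R)
p,d=r.read_camera("scene");cv2.imwrite("pics/s4.png",cv2.resize(p[120:260,120:340,::-1],None,fx=3.5,fy=3.5))
```

```text
t 19.6 q [-0.513, 0.772, 1.108, 1.961, -1.119, 1.606, 1.224] p [0.4863, 0.006, 0.0389] F [-0.2, 0.2, 1.1] g 0.003
X [0.992 0.123 0.003] Y [ 0.098 -0.773 -0.627] Z [-0.074  0.622 -0.779]
[-0.11942617  0.16560406]
-12.0 [-118.4  159. ] [6.6, -1.2, -0.3]
-3.0 [-118.4  150. ] [15.6, -1.0, -0.5]
6.0 [-118.4  141. ] [24.6, -0.7, -0.7]
15.0 [-118.4  132. ] [33.6, -0.4, -0.9]
24.0 [-120.6  122.9] [42.6, 1.6, -2.5]
33.0 [-122.8  113.6] [51.9, 3.6, -4.0]
42.0 [-124.1  104.1] [61.3, 4.9, -5.1]
51.0 [-124.6   94.5] [70.8, 5.6, -5.5]
60.0 [-124.2   85.1] [80.3, 5.6, -5.5]
69.0 [-122.9   75.7] [89.7, 4.9, -4.9]
78.0 [-120.6   66.7] [98.8, 3.4, -3.7]
87.0 [-117.2   57.7] [108.0, 1.0, -1.7]
```

View pics/s4.png

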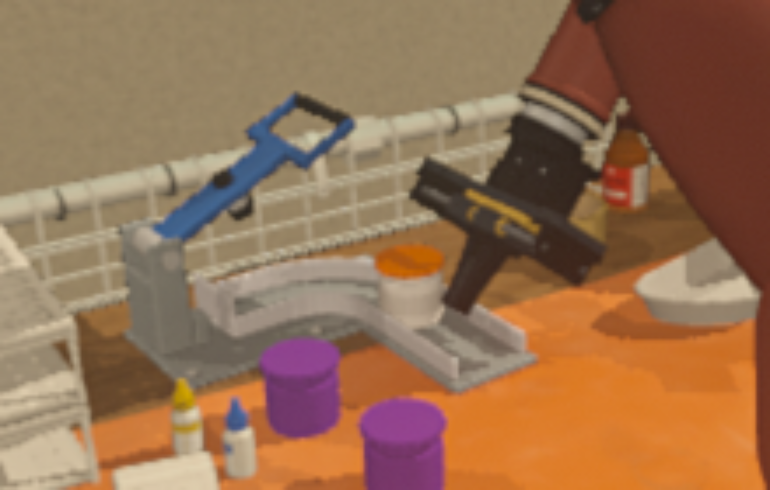

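Call:
arm_command(plan=[[[7,-1,0,0],[16,-1,0,0],[25,-1,-1,0],[34,0,-1,0],[43,2,-2,0],[52,4,-4,0],[61,5,-5,0],[71,6,-5,0]]])

```text
time: 20.45
eef_pos: [0.5589, 0.0068, 0.0402]
tool_rot: [-0.332, 0.941, 0.059, -0.018]
contact_force: [-0.6, -0.8, -0.2]
gripper_width: 0.006
```

```bash
cat > look.py <<'E'
from path import *
import sys
s,R=st();b=s["eef_pos"];print("tcp press",w2p(b).round(4))
s0=float(sys.argv[1]);step=float(sys.argv[2]);n=sys.argv[3]
rows([min(s0+step*i,END+3) for i in range(9)],.040,b,R)
p,d=r.read_camera("top");C=cloud("top",d)
h=cv2.cvtColor(p,cv2.COLOR_RGB2HSV);m=(h[...,0]>9)&(h[...,0]<20)&(h[...,1]>220)&(h[...,2]>200)&(C[...,2]>.055)&(C[...,2]<.08)
Q=C[m];print(len(Q),"lid",np.median(Q,0).round(4),w2p((Q.min(0)+Q.max(0))/2).round(4),w2p(Q.mean(0)).round(4))
cv2.imwrite(f"pics/{n}.png",cv2.resize(p[80:210,150:350,::-1],None,fx=4,fy=4))
E
python3 look.py 60 9 t5
```

```text
t 20.45 q [-0.456, 0.848, 1.053, 1.791, -1.175, 1.644, 1.134] p [0.5589, 0.0068, 0.0402] F [-0.6, -0.8, -0.2] g 0.006
X [0.992 0.122 0.005] Y [ 0.098 -0.773 -0.626] Z [-0.073  0.622 -0.779]
tcp press [-0.1248  0.0932]
60.0 [-124.2   85.1] [8.2, -0.1, 0.4]
69.0 [-122.9   75.7] [17.6, -0.8, 1.1]
78.0 [-120.6   66.7] [26.7, -2.3, 2.3]
87.0 [-117.2   57.7] [35.8, -4.7, 4.3]
96.0 [-112.3   48.4] [45.3, -8.2, 7.1]
105.0 [-106.6   39.8] [54.1, -12.4, 10.5]
114.0 [-100.1   32. ] [62.2, -17.2, 14.5]
123.0 [-92.9  25. ] [69.4, -22.5, 18.8]
132.0 [-85.1  19. ] [75.7, -28.4, 23.6]
288 lid [0.5945 0.0213 0.0679] [0.0508 0.2486] [-0.1038  0.0627]
```

View pics/t5.png

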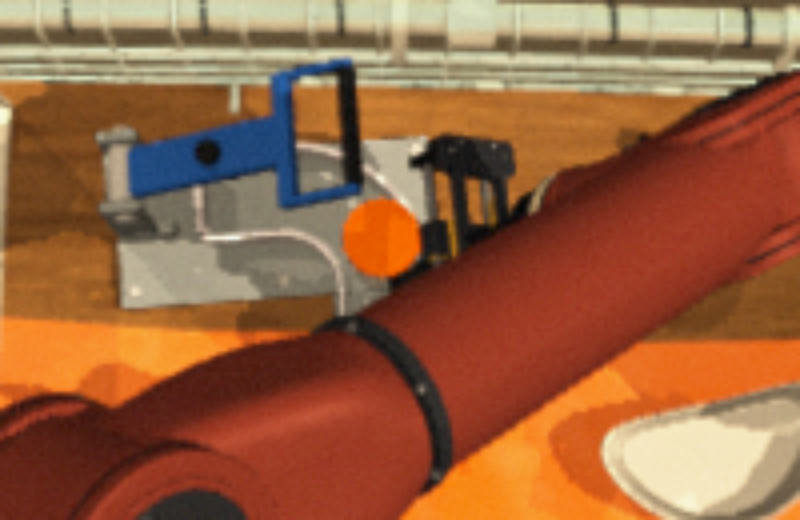

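Call:
arm_command(plan=[[[8,0,0,0],[18,-1,1,0],[27,-2,2,0],[36,-5,4,0],[45,-8,7,0],[54,-12,10,0],[62,-17,14,0],[69,-22,19,0]]])

```text
time: 21.3
eef_pos: [0.6237, 0.0451, 0.0396]
tool_rot: [-0.332, 0.941, 0.059, -0.018]
contact_force: [-0.1, -0.2, -0.0]
gripper_width: 0.003
```

```bash
python3 look.py 132 8 t6
python3 - <<'E'
from h import *
p,d=r.read_camera("scene");cv2.imwrite("pics/s6.png",cv2.resize(p[120:260,120:340,::-1],None,fx=3.5,fy=3.5))
E
```

```text
t 21.3 q [-0.465, 0.901, 1.009, 1.657, -1.24, 1.646, 1.014] p [0.6237, 0.0451, 0.0396] F [-0.1, -0.2, -0.0] g 0.003
X [0.992 0.123 0.005] Y [ 0.099 -0.773 -0.627] Z [-0.073  0.622 -0.779]
tcp press [-0.0921  0.0254]
132.0 [-85.1  19. ] [6.7, -5.6, 4.0]
140.0 [-77.7  14.5] [11.5, -11.2, 8.5]
148.0 [-69.9  10.9] [15.3, -17.1, 13.3]
156.0 [-61.9  10. ] [16.6, -23.3, 18.3]
164.0 [-53.9  10. ] [16.9, -29.5, 23.3]
172.0 [-45.9  10. ] [17.2, -35.7, 28.3]
180.0 [-37.9  10. ] [17.5, -42.0, 33.3]
183.5 [-34.4  10. ] [17.6, -44.7, 35.5]
183.5 [-34.4  10. ] [17.6, -44.7, 35.5]
150 lid [0.6528 0.0739 0.0682] [0.0488 0.219 ] [-0.0446  0.0056]
```

View pics/t6.png

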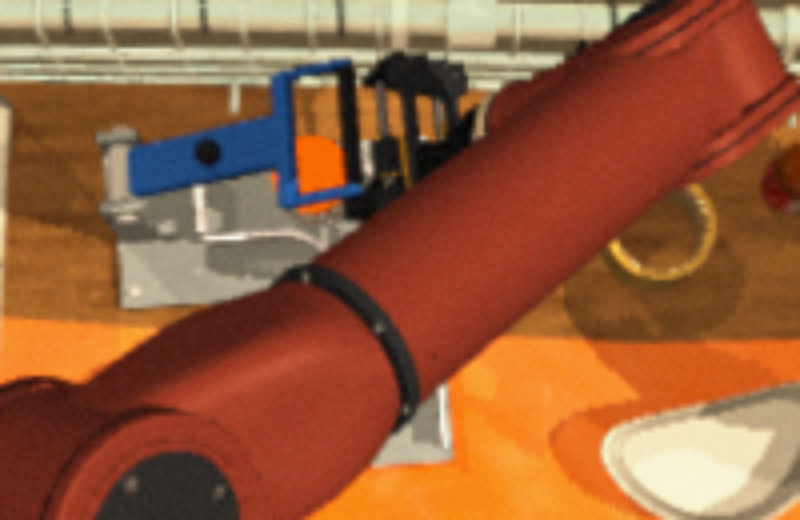

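View pics/s6.png

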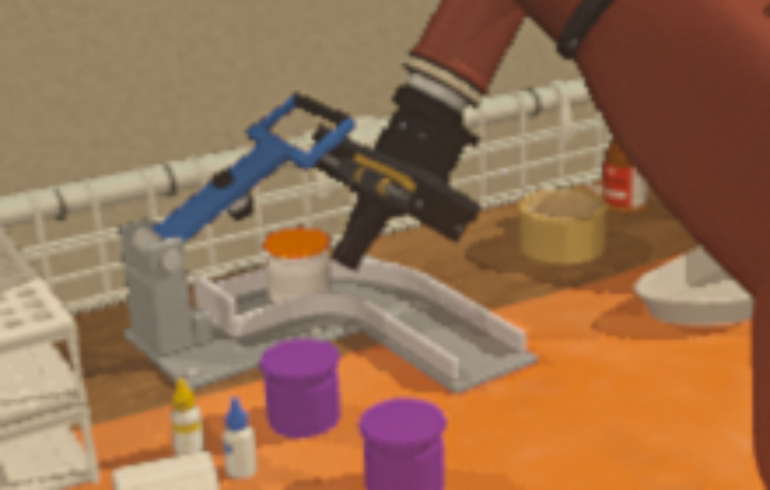

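Call:
arm_command(plan=[[[4,-3,2,0],[7,-6,4,0],[9,-9,6,0],[11,-11,8,0],[13,-14,11,0],[15,-17,13,0],[16,-20,16,0],[17,-23,18,0]]])

```text
time: 22.2
eef_pos: [0.6353, 0.0751, 0.0396]
tool_rot: [-0.331, 0.941, 0.058, -0.019]
contact_force: [-8.4, -4.2, 0.3]
gripper_width: 0.008
```

```bash
python3 look.py 160 4 t7
python3 - <<'E'
from h import *
p,d=r.read_camera("scene");cv2.imwrite("pics/s7.png",cv2.resize(p[120:260,120:340,::-1],None,fx=3.5,fy=3.5))
p,d=r.read_camera("top");C=cloud("top",d);g=(p.max(2)<70)&(C[...,2]>.07)&(C[...,0]>.6)&(C[...,1]>-.05)&(C[...,1]<.15)
Q=C[g];i=np.argsort(-Q[:,0])[:12];print(Q[i].round(3))
E
```

```text
t 22.2 q [-0.503, 0.902, 1.0, 1.645, -1.26, 1.628, 0.967] p [0.6353, 0.0751, 0.0396] F [-8.4, -4.2, 0.3] g 0.008
X [0.993 0.122 0.002] Y [ 0.096 -0.774 -0.626] Z [-0.075  0.622 -0.78 ]
tcp press [-0.0633  0.0114]
160.0 [-57.9  10. ] [1.6, -4.4, 3.0]
164.0 [-53.9  10. ] [1.7, -7.5, 5.5]
168.0 [-49.9  10. ] [1.9, -10.6, 8.0]
172.0 [-45.9  10. ] [2.0, -13.7, 10.5]
176.0 [-41.9  10. ] [2.2, -16.9, 13.0]
180.0 [-37.9  10. ] [2.3, -20.0, 15.5]
183.5 [-34.4  10. ] [2.4, -22.7, 17.7]
183.5 [-34.4  10. ] [2.4, -22.7, 17.7]
183.5 [-34.4  10. ] [2.4, -22.7, 17.7]
101 lid [0.6352 0.1182 0.0682] [0.0454 0.2279] [0.0095 0.038 ]
[[ 0.748  0.055  0.113]
 [ 0.738 -0.008  0.107]
 [ 0.737  0.008  0.119]
 [ 0.737 -0.005  0.111]
 [ 0.736 -0.008  0.106]
 [ 0.735  0.011  0.123]
 [ 0.735  0.023  0.132]
 [ 0.735 -0.002  0.116]
 [ 0.735  0.001  0.117]
 [ 0.734 -0.005  0.109]
 [ 0.734  0.014  0.127]
 [ 0.734  0.026  0.135]]
```

View pics/s7.png

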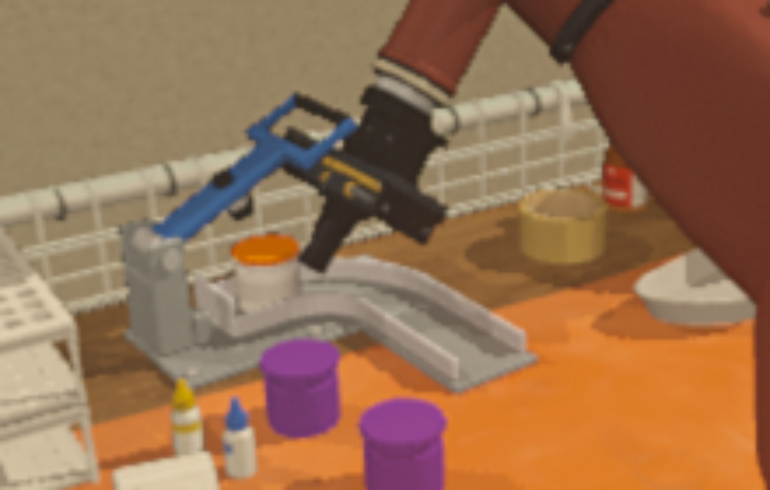

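The force of (-8.4, -4.2) N points to the gripper's long side touching the back rail. I'll back off, shift away from it and use the rail-side finger.

Call:
arm_command(plan=[[[-5,2,-1,0],[-10,4,-3,0],[-11,4,-3,0],[-11,4,-3,0],[-11,4,-3,0],[-11,4,-3,0],[-11,4,-3,0],[-11,4,-3,0]]], jaw=0.72)

```text
time: 23.15
eef_pos: [0.6261, 0.0692, 0.0397]
tool_rot: [-0.332, 0.941, 0.059, -0.018]
contact_force: [-0.5, 0.1, -0.4]
gripper_width: 0.283
```

Run:
```python
from h import *
s,R=st();b=s["eef_pos"];print(w2p(b).round(4))
for px in (-64,-56,-48,-42,-37.4,-34.4):
    w=p2w(np.array([px,20])/1000);print(px,(R.T@(np.array([*w,.039])-b)*1000).round(1))
p,d=r.read_camera("top");C=cloud("top",d)
h=cv2.cvtColor(p,cv2.COLOR_RGB2HSV);m=(h[...,0]>8)&(h[...,0]<20)&(h[...,1]>200)&(h[...,2]>120)&(np.abs(C[...,2]-.068)<.006)&(C[...,0]>.59)&(C[...,0]<.70)&(C[...,1]>.03)&(C[...,1]<.18)
Q=C[m];c,s_=np.cos(YAW),np.sin(YAW);L=(Q[:,:2]-NEST)@np.array([[c,-s_],[s_,c]]);print(len(Q),L.min(0),L.max(0))
cv2.imwrite("pics/t8.png",cv2.resize(p[80:180,160:300,::-1],None,fx=5,fy=5))
```

```text
t 23.15 q [-0.503, 0.892, 1.006, 1.668, -1.253, 1.628, 0.987] p [0.6261, 0.0692, 0.0397] F [-0.5, 0.1, -0.4] g 0.283
X [0.992 0.123 0.005] Y [ 0.099 -0.773 -0.627] Z [-0.073  0.622 -0.779]
[-0.0684  0.021 ]
-64 [ 1.2 -2.9  3.3]
-56 [ 1.5 -9.1  8.3]
-48 [  1.8 -15.3  13.3]
-42 [  2.  -20.   17.1]
-37.4 [  2.2 -23.6  19.9]
-34.4 [  2.3 -25.9  21.8]
92 [-0.05652755 -0.01967586] [0.00162021 0.02409892]
```

View pics/t8.png

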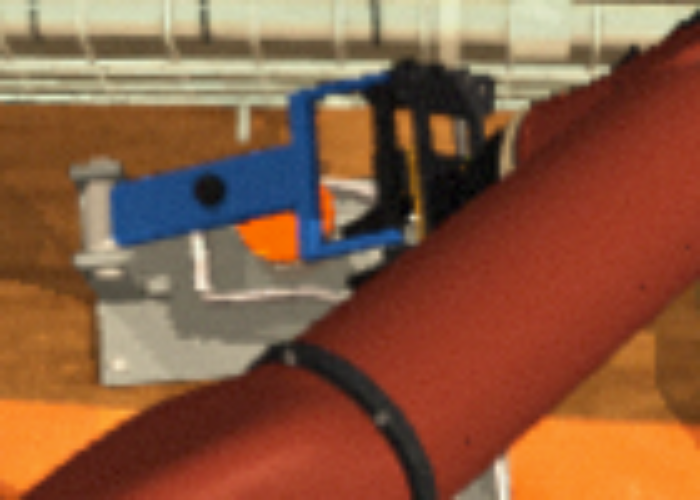

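Call:
arm_command(plan=[[[1,-3,3,0],[1,-6,6,0],[1,-9,8,0],[2,-12,11,0],[2,-15,13,0],[2,-18,15,0],[2,-20,17,0],[2,-20,17,0]]])

```text
time: 24.0
eef_pos: [0.6247, 0.0961, 0.0391]
tool_rot: [-0.332, 0.941, 0.059, -0.018]
contact_force: [0.3, -0.6, 0.5]
gripper_width: 0.283
```

Run:
```python
from h import *
s,R=st();b=s["eef_pos"];print(w2p(b).round(4))
p,d=r.read_camera("top");C=cloud("top",d)
h=cv2.cvtColor(p,cv2.COLOR_RGB2HSV);m=(h[...,0]>8)&(h[...,0]<20)&(h[...,1]>200)&(h[...,2]>120)&(np.abs(C[...,2]-.068)<.006)&(C[...,0]>.59)&(C[...,0]<.70)&(C[...,1]>.03)&(C[...,1]<.19)
Q=C[m];c,s_=np.cos(YAW),np.sin(YAW);L=(Q[:,:2]-NEST)@np.array([[c,-s_],[s_,c]]);print(len(Q),L.min(0),L.max(0))
cv2.imwrite("pics/t9.png",cv2.resize(p[80:180,160:300,::-1],None,fx=5,fy=5))
p,d=r.read_camera("scene");cv2.imwrite("pics/s9.png",cv2.resize(p[130:250,140:280,::-1],None,fx=5,fy=5))
```

```text
t 24.0 q [-0.549, 0.881, 1.004, 1.687, -1.266, 1.605, 0.963] p [0.6247, 0.0961, 0.0391] F [0.3, -0.6, 0.5] g 0.283
X [0.992 0.123 0.005] Y [ 0.099 -0.773 -0.627] Z [-0.074  0.623 -0.779]
[-0.0414  0.0201]
122 [-0.03054259 -0.00439328] [0.02462035 0.02594687]
```

View pics/t9.png

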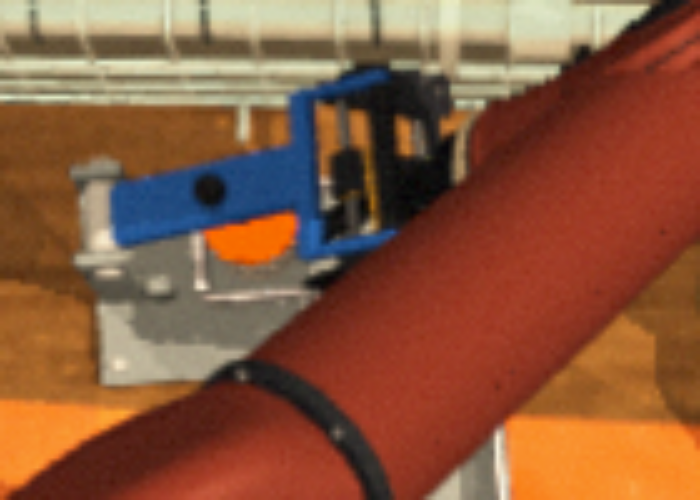

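View pics/s9.png

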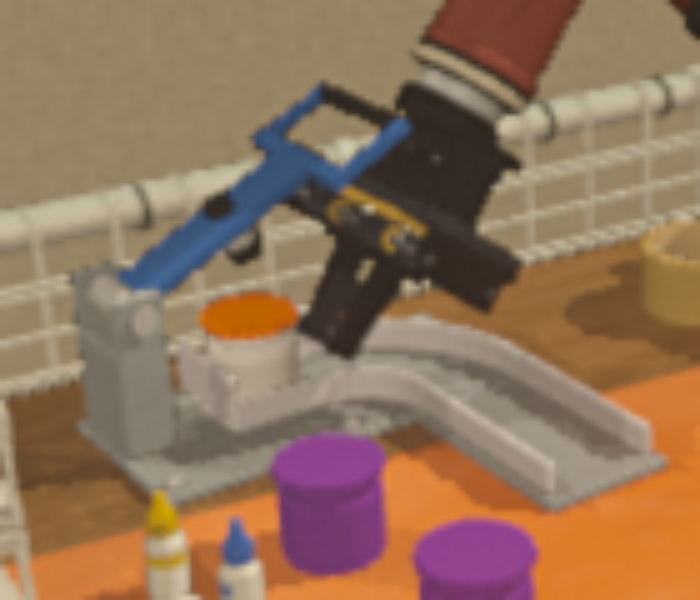

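Call:
arm_command(plan=[[[0,-1,1,0],[0,-2,1,0],[0,-2,2,0],[0,-3,2,0],[0,-3,3,0],[0,-4,3,0],[0,-4,3,0],[0,-4,3,0]]])

```text
time: 24.9
eef_pos: [0.6241, 0.1003, 0.0392]
tool_rot: [-0.332, 0.941, 0.059, -0.018]
contact_force: [-0.5, -1.1, 0.5]
gripper_width: 0.279
```

```bash
cat > lid.py <<'E'
from h import *
import sys
s,R=st();b=s["eef_pos"];print(w2p(b).round(4))
p,d=r.read_camera("top");C=cloud("top",d)
h=cv2.cvtColor(p,cv2.COLOR_RGB2HSV);m=(h[...,0]>8)&(h[...,0]<20)&(h[...,1]>200)&(h[...,2]>120)&(np.abs(C[...,2]-.068)<.006)&(C[...,0]>.59)&(C[...,0]<.70)&(C[...,1]>.03)&(C[...,1]<.19)
Q=C[m];c,s_=np.cos(YAW),np.sin(YAW);L=(Q[:,:2]-NEST)@np.array([[c,-s_],[s_,c]]);print(len(Q),L.min(0),L.max(0))
E
python3 lid.py
```

```text
t 24.9 q [-0.557, 0.878, 1.005, 1.692, -1.268, 1.601, 0.958] p [0.6241, 0.1003, 0.0392] F [-0.5, -1.1, 0.5] g 0.279
X [0.992 0.123 0.005] Y [ 0.098 -0.773 -0.626] Z [-0.073  0.622 -0.78 ]
[-0.0372  0.0203]
113 [-0.02739175 -0.00383722] [0.02843483 0.02482303]
```

Call:
arm_command(plan=[[[0,-1,0,0],[0,-1,1,0],[0,-2,1,0],[0,-2,2,0],[0,-3,2,0],[0,-3,2,0],[0,-3,2,0],[0,-3,2,0]]])

```text
time: 25.75
eef_pos: [0.624, 0.1017, 0.0394]
tool_rot: [-0.33, 0.942, 0.058, -0.018]
contact_force: [0.5, -9.1, 0.3]
gripper_width: 0.279
```

```bash
python3 lid.py
```

```text
t 25.75 q [-0.563, 0.876, 1.007, 1.695, -1.268, 1.596, 0.955] p [0.624, 0.1017, 0.0394] F [0.5, -9.1, 0.3] g 0.279
X [0.993 0.12  0.005] Y [ 0.097 -0.775 -0.624] Z [-0.071  0.62  -0.781]
[-0.0358  0.0203]
115 [-0.03047671 -0.00435924] [0.02766301 0.02557306]
```

Run:
```python
from h import *
p,d=r.read_camera("scene");cv2.imwrite("pics/s10.png",cv2.resize(p[140:240,150:270,::-1],None,fx=6,fy=6,interpolation=cv2.INTER_CUBIC))
C=cloud("scene",d);h=cv2.cvtColor(p,cv2.COLOR_RGB2HSV)
m=(h[...,0]>5)&(h[...,0]<20)&(h[...,1]>200)&(np.abs(C[...,2]-.064)<.008)&(C[...,0]>.59)&(C[...,0]<.70)&(C[...,1]>.03)&(C[...,1]<.19)
Q=C[m];c,s_=np.cos(YAW),np.sin(YAW);L=(Q[:,:2]-NEST)@np.array([[c,-s_],[s_,c]]);print(len(Q),L.min(0),L.max(0))
D0=np.load("pics/scene0.npy");C0=cloud("scene",D0)
```

```text
124 [-0.02642746 -0.02445344] [0.03155915 0.03039869]
```

View pics/s10.png

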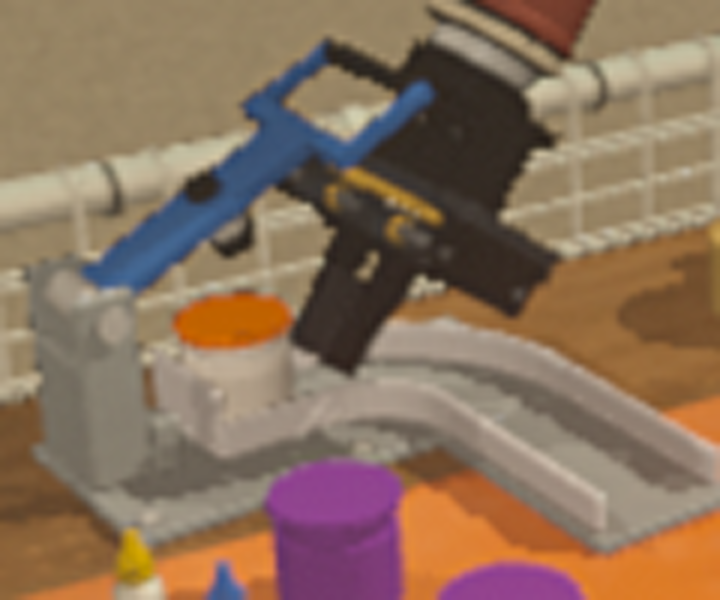

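Run:
```python
from h import *
for i in range(3):
    s=r.read_state();print(np.round(s["contact_force"],2),np.round(s["wrist_torque"],3))
    r.read_camera("wrist")
p,d=r.read_camera("wrist");cv2.imwrite("pics/w10.png",p[:,:,::-1])
```

```text
[-0.91 -8.89  0.15] [-2.234 -0.004  0.066]
[-0.25 -8.39 -0.58] [-2.249 -0.013  0.022]
[-0.11 -8.4   0.59] [-2.306e+00  1.000e-03  7.900e-02]
```

View pics/w10.png

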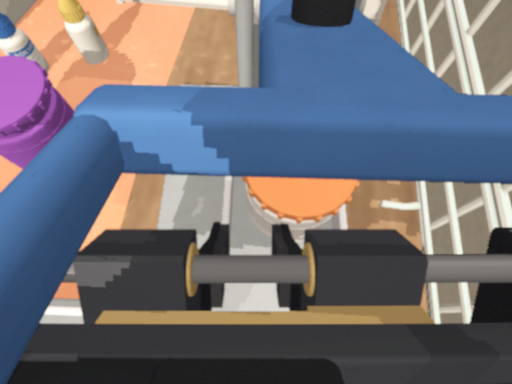

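Call:
arm_command(plan=[[[0,4,-3,0],[0,12,-10,0],[-1,22,-18,0],[-2,34,-27,0],[-4,46,-37,0],[-6,58,-46,0],[-8,70,-56,0],[-10,82,-66,0]]])

```text
time: 26.85
eef_pos: [0.6266, -0.0033, 0.0395]
tool_rot: [-0.332, 0.941, 0.058, -0.018]
contact_force: [0.1, -0.4, -0.1]
gripper_width: 0.276
```

```bash
cat > bar.py <<'E'
from h import *
def barp(th,y=0):
    a=.45-th; x,z=.085-.2*np.cos(a),.1+.2*np.sin(a); return np.array([*p2w(np.array([x,y])),z])
E
python3 lid.py
python3 - <<'E'
from bar import *
s,R=st();b=s["eef_pos"];Z=R[:,2];g=.016
for off in (.11,):
    t=barp(0)+Z*(g-off);print(t,(R.T@(t-b)*1000).round(0))
E
```

```text
t 26.85 q [-0.378, 0.929, 1.008, 1.607, -1.22, 1.686, 1.053] p [0.6266, -0.0033, 0.0395] F [0.1, -0.4, -0.1] g 0.276
X [0.992 0.122 0.004] Y [ 0.098 -0.773 -0.627] Z [-0.073  0.622 -0.779]
[-0.1406  0.0266]
123 [-0.03056062 -0.00413412] [0.02835358 0.02526102]
t 26.9 q [-0.375, 0.929, 1.01, 1.607, -1.219, 1.686, 1.053] p [0.6264, -0.0065, 0.0395] F [-1.5, -1.9, 0.6] g 0.279
X [0.993 0.119 0.004] Y [ 0.096 -0.775 -0.625] Z [-0.071  0.621 -0.781]
[ 0.6559719  -0.01400516  0.26037825] [  29. -129. -179.]
```

Call:
arm_command(plan=[[[2,-10,-14,0],[6,-28,-39,0],[10,-46,-64,0],[15,-66,-92,0],[20,-87,-121,0.12],[25,-108,-150,0.26],[29,-129,-179,0.4],[29,-129,-179,0.54]]], jaw=0.4)

```text
time: 27.7
eef_pos: [0.6569, -0.0098, 0.2665]
tool_rot: [-0.314, 0.923, -0.195, -0.104]
contact_force: [0.3, -0.4, -0.4]
gripper_width: 0.598
```

```bash
cat > t.py <<'E'
from bar import *
import sys
s,R=st();b=s["eef_pos"];Z=R[:,2]
t=barp(0)+Z*(.016-float(sys.argv[1]));print(t,(R.T@(t-b)*1000).round(1))
# yaw needed so X is perpendicular to bar dir yp
yp=np.array([-np.sin(YAW),np.cos(YAW),0]);psi=np.arctan2(-R[:,0]@yp,R[:,1]@yp);print("yaw",psi,psi-np.pi,psi+np.pi)
E
python3 t.py .11
```

```text
t 27.7 q [-0.396, 0.789, 1.19, 1.343, -1.186, 1.975, 0.253] p [0.6569, -0.0098, 0.2665] F [0.3, -0.4, -0.4] g 0.598
X [ 0.902 -0.295 -0.315] Y [-0.426 -0.726 -0.54 ] Z [-0.069  0.621 -0.781]
[ 0.65577995 -0.01403992  0.26036784] [2.1 6.9 2.3]
yaw 1.063275990197858 -2.078316663391935 4.204868643787651
```

Call:
arm_command(plan=[[[0,2,0,0.14],[1,4,1,0.28],[2,6,2,0.42],[2,7,2,0.56],[2,7,2,0.7],[2,7,2,0.84],[2,7,2,0.98],[2,7,2,1.06]]])

```text
time: 28.5
eef_pos: [0.6545, -0.0132, 0.2554]
tool_rot: [-0.217, 0.697, -0.636, -0.251]
contact_force: [0.4, 0.2, 0.1]
gripper_width: 0.603
```

```bash
python3 t.py 0.0
python3 - <<'E'
from h import *
p,d=r.read_camera("scene");cv2.imwrite("pics/s12.png",cv2.resize(p[90:230,140:310,::-1],None,fx=4.5,fy=4.5))
p,d=r.read_camera("top");cv2.imwrite("pics/t12.png",cv2.resize(p[70:190,160:320,::-1],None,fx=5,fy=5))
E
```

```text
t 28.5 q [-0.417, 0.86, 1.28, 1.357, -1.252, 2.027, -0.764] p [0.6545, -0.0132, 0.2554] F [0.4, 0.2, 0.1] g 0.603
X [ 0.066 -0.777 -0.627] Y [-0.995 -0.097  0.017] Z [-0.074  0.622 -0.779]
[0.6481003  0.05431336 0.17452605] [ -2.2  -1.5 105.5]
yaw -0.0006581261780488889 -3.142250779767842 3.140934527411744
```

View pics/s12.png

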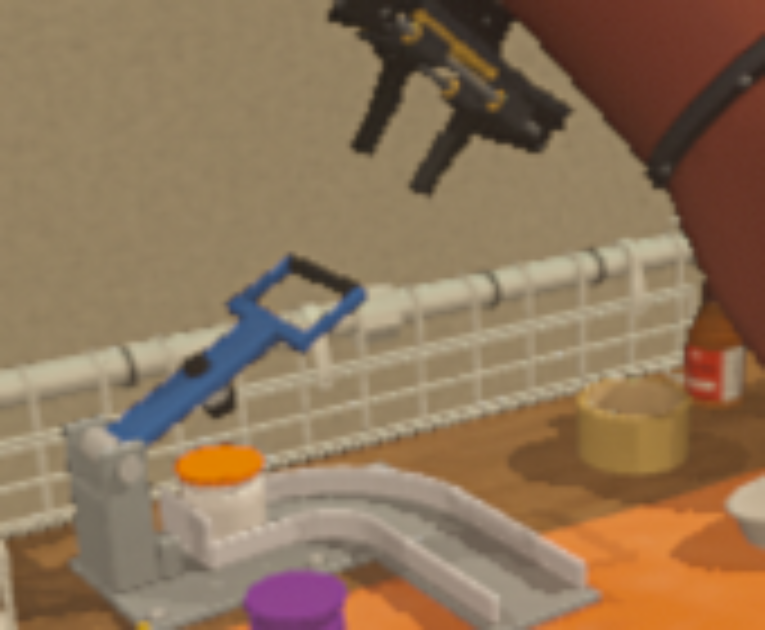

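View pics/t12.png

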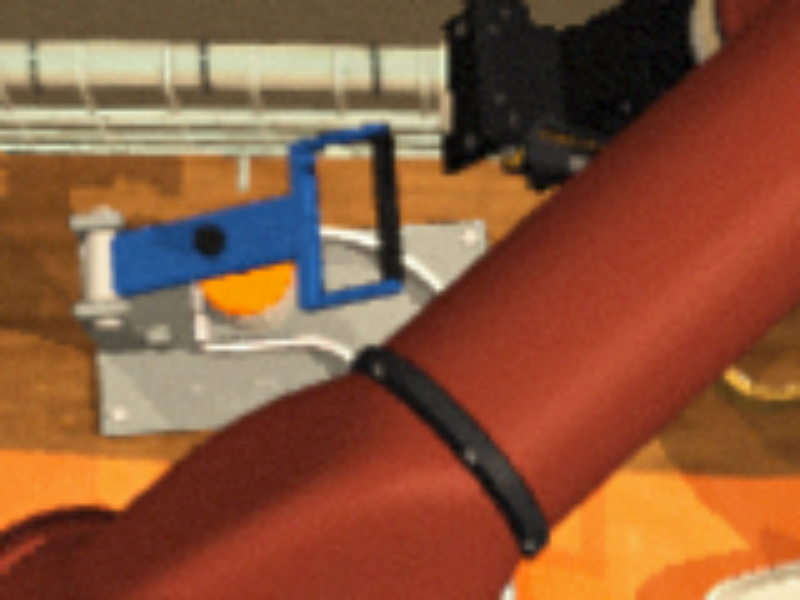

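Call:
arm_command(plan=[[[-1,-1,12,0],[-2,-1,28,0],[-2,-1,44,0],[-2,-1,60,0],[-2,-1,76,0],[-2,-1,90,0],[-2,-1,100,0],[-2,-1,104,0]]])

```text
time: 29.4
eef_pos: [0.6475, 0.0532, 0.1732]
tool_rot: [-0.218, 0.698, -0.634, -0.251]
contact_force: [-0.6, 0.8, -0.9]
gripper_width: 0.603
```

```bash
python3 t.py 0.0
python3 - <<'E'
from h import *
p,d=r.read_camera("scene");cv2.imwrite("pics/s13.png",cv2.resize(p[120:220,150:280,::-1],None,fx=5.5,fy=5.5))
p,d=r.read_camera("wrist");cv2.imwrite("pics/w13.png",p[:,:,::-1])
E
```

```text
t 29.4 q [-0.556, 0.901, 1.262, 1.521, -1.293, 1.895, -0.72] p [0.6475, 0.0532, 0.1732] F [-0.6, 0.8, -0.9] g 0.603
X [ 0.07  -0.776 -0.627] Y [-0.995 -0.101  0.015] Z [-0.075  0.622 -0.779]
[0.64809044 0.05431296 0.17452667] [-1.7 -0.7 -0.4]
yaw 0.0033375441388994896 -3.1382551094508937 3.1449301977286925
```

View pics/s13.png

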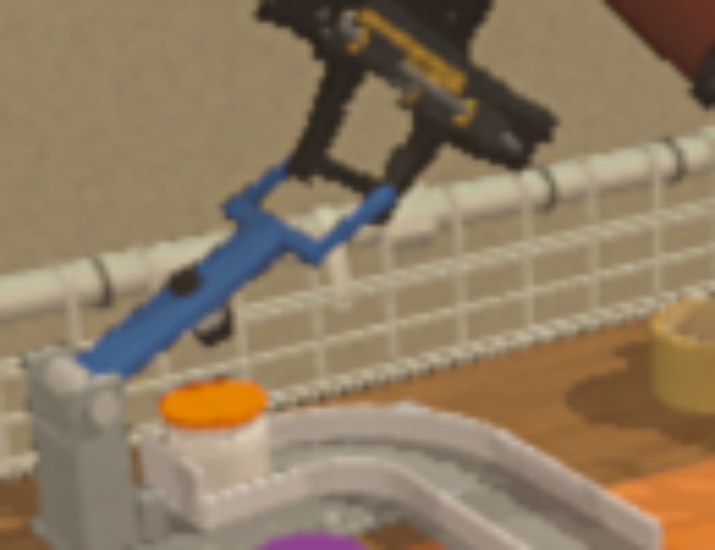

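View pics/w13.png

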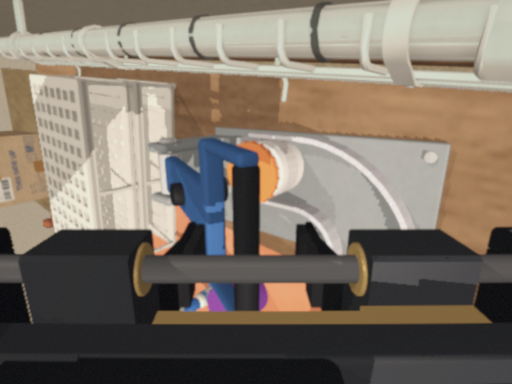

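The wrist view shows the bar at px (245,230), between the finger tips at (190) and (320). Closing on it.

Call:
arm_command(plan=[[[0,0,0,0],[0,0,0,0],[0,0,0,0],[0,0,0,0],[0,0,0,0],[0,0,0,0],[0,0,0,0],[0,0,0,0]]], jaw=1, force=40)

```text
time: 30.3
eef_pos: [0.6478, 0.0527, 0.1744]
tool_rot: [-0.218, 0.698, -0.634, -0.251]
contact_force: [0.2, 3.2, 1.5]
gripper_width: 0.144
```

Run:
```python
from bar import *
s,R=st();b=s["eef_pos"]
p,d=r.read_camera("wrist");cv2.imwrite("pics/w14.png",p[:,:,::-1])
b0=barp(0)
for th in np.arange(.04,.62,.04): print(round(th,2),(R.T@(barp(th)-b0)*1000).round(1).tolist(),"z",barp(th)[2].round(4))
```

```text
t 30.3 q [-0.555, 0.9, 1.262, 1.52, -1.293, 1.896, -0.72] p [0.6478, 0.0527, 0.1744] F [0.2, 3.2, 1.5] g 0.144
X [ 0.07  -0.776 -0.627] Y [-0.995 -0.101  0.013] Z [-0.074  0.623 -0.779]
0.04 [7.2, -0.0, 3.6] z 0.1797
0.08 [14.2, -0.1, 7.4] z 0.1723
0.12 [21.0, -0.2, 11.6] z 0.1648
0.16 [27.7, -0.2, 16.0] z 0.1572
0.2 [34.2, -0.3, 20.6] z 0.1495
0.24 [40.5, -0.4, 25.6] z 0.1417
0.28 [46.6, -0.4, 30.7] z 0.1338
0.32 [52.5, -0.5, 36.1] z 0.1259
0.36 [58.2, -0.6, 41.8] z 0.118
0.4 [63.6, -0.7, 47.6] z 0.11
0.44 [68.8, -0.8, 53.7] z 0.102
0.48 [73.8, -0.9, 60.0] z 0.094
0.52 [78.5, -1.1, 66.5] z 0.086
0.56 [82.9, -1.2, 73.1] z 0.078
0.6 [87.1, -1.3, 80.0] z 0.0701
```

View pics/w14.png

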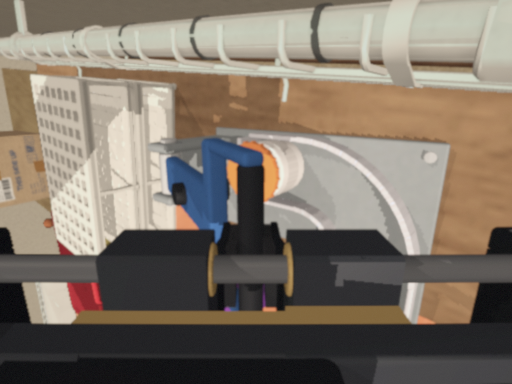

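Call:
arm_command(plan=[[[4,0,2,0],[9,0,4,0],[14,0,7,0],[19,0,10,0],[24,0,14,0],[29,0,17,0],[34,0,21,0],[34,0,21,0]]])

```text
time: 31.15
eef_pos: [0.649, 0.0385, 0.1363]
tool_rot: [-0.218, 0.698, -0.635, -0.25]
contact_force: [2.5, 2.8, 5.2]
gripper_width: 0.147
```

```bash
cat > pr.py <<'E'
from bar import *
# th estimated from tcp displacement relative to gripped start
P0=np.array([.6478,.0530,.1744])
def run(show=True):
    s,R=st();b=s["eef_pos"];d=b-P0
    ths=np.linspace(-.05,.7,751);B=np.array([barp(t)-barp(0) for t in ths]);e=np.linalg.norm(B-d,axis=1);th=ths[e.argmin()]
    xp=np.array([np.cos(YAW),np.sin(YAW),0]);a=.45-th
    tang=-np.sin(a)*xp+np.array([0,0,-np.cos(a)])*1.0  # direction of pulling
    rad=-np.cos(a)*xp+np.array([0,0,np.sin(a)])
    F=s["contact_force"];print("th",th.round(3),"err mm",(e.min()*1000).round(1),"F tang(resist)",(-F@tang).round(1),"rad",(F@rad).round(1))
    for dt in (.01,.02,.03,.04,.05,.06,.07,.08): print(dt,(R.T@(barp(th+dt)-barp(th))*1000).round(1).tolist())
if __name__=="__main__": run()
E
python3 pr.py
```

```text
t 31.15 q [-0.521, 0.943, 1.232, 1.537, -1.309, 1.869, -0.667] p [0.649, 0.0385, 0.1363] F [2.5, 2.8, 5.2] g 0.147
X [ 0.069 -0.776 -0.627] Y [-0.995 -0.099  0.013] Z [-0.072  0.622 -0.779]
th 0.204 err mm 0.7 F tang(resist) 5.7 rad -1.3
0.01 [1.6, -0.0, 1.2]
0.02 [3.2, -0.0, 2.4]
0.03 [4.7, -0.1, 3.7]
0.04 [6.3, -0.1, 5.0]
0.05 [7.8, -0.1, 6.2]
0.06 [9.3, -0.1, 7.5]
0.07 [10.9, -0.1, 8.8]
0.08 [12.4, -0.2, 10.2]
```

Call:
arm_command(plan=[[[1,0,1,0],[3,0,2,0],[4,0,3,0],[5,0,4,0],[7,0,5,0],[8,0,6,0],[9,0,7,0],[9,0,7,0]]])

```text
time: 31.95
eef_pos: [0.6491, 0.0363, 0.1261]
tool_rot: [-0.219, 0.698, -0.634, -0.25]
contact_force: [1.5, 3.0, 5.2]
gripper_width: 0.15
```

```bash
python3 pr.py
```

```text
t 31.95 q [-0.514, 0.955, 1.223, 1.542, -1.314, 1.861, -0.654] p [0.6491, 0.0363, 0.1261] F [1.5, 3.0, 5.2] g 0.15
X [ 0.07  -0.776 -0.627] Y [-0.995 -0.1    0.012] Z [-0.072  0.623 -0.779]
th 0.256 err mm 0.6 F tang(resist) 5.7 rad -1.8
0.01 [1.5, -0.0, 1.3]
0.02 [3.0, -0.0, 2.6]
0.03 [4.5, -0.1, 3.9]
0.04 [6.0, -0.1, 5.3]
0.05 [7.5, -0.1, 6.6]
0.06 [8.9, -0.1, 8.0]
0.07 [10.4, -0.1, 9.4]
0.08 [11.8, -0.2, 10.8]
```

Call:
arm_command(plan=[[[1,0,1,0],[2,0,2,0],[4,0,3,0],[5,0,4,0],[6,0,5,0],[7,0,7,0],[9,0,8,0],[9,0,8,0]]])

```text
time: 32.75
eef_pos: [0.6492, 0.0343, 0.1142]
tool_rot: [-0.219, 0.698, -0.634, -0.25]
contact_force: [1.5, 2.9, 6.0]
gripper_width: 0.146
```

```bash
python3 pr.py
```

```text
t 32.75 q [-0.508, 0.968, 1.214, 1.548, -1.32, 1.851, -0.64] p [0.6492, 0.0343, 0.1142] F [1.5, 2.9, 6.0] g 0.146
X [ 0.07  -0.776 -0.627] Y [-0.995 -0.1    0.012] Z [-0.072  0.623 -0.779]
th 0.316 err mm 0.7 F tang(resist) 6.3 rad -1.9
0.01 [1.4, -0.0, 1.4]
0.02 [2.9, -0.0, 2.8]
0.03 [4.3, -0.1, 4.2]
0.04 [5.7, -0.1, 5.6]
0.05 [7.1, -0.1, 7.1]
0.06 [8.5, -0.1, 8.5]
0.07 [9.8, -0.2, 10.0]
0.08 [11.2, -0.2, 11.5]
```

Call:
arm_command(plan=[[[1,0,1,0],[2,0,2,0],[3,0,3,0],[4,0,4,0],[5,0,5,0],[6,0,6,0],[7,0,7,0],[7,0,7,0]]])

```text
time: 33.55
eef_pos: [0.6492, 0.0332, 0.1046]
tool_rot: [-0.219, 0.698, -0.634, -0.25]
contact_force: [2.4, 1.8, 6.5]
gripper_width: 0.143
```

```bash
python3 pr.py
```

```text
t 33.55 q [-0.504, 0.978, 1.206, 1.553, -1.326, 1.843, -0.63] p [0.6492, 0.0332, 0.1046] F [2.4, 1.8, 6.5] g 0.143
X [ 0.07  -0.776 -0.627] Y [-0.995 -0.1    0.012] Z [-0.072  0.623 -0.779]
th 0.364 err mm 0.8 F tang(resist) 6.6 rad -1.0
0.01 [1.4, -0.0, 1.5]
0.02 [2.7, -0.0, 2.9]
0.03 [4.1, -0.1, 4.4]
0.04 [5.4, -0.1, 5.9]
0.05 [6.7, -0.1, 7.4]
0.06 [8.0, -0.1, 8.9]
0.07 [9.3, -0.2, 10.4]
0.08 [10.6, -0.2, 12.0]
```

Call:
arm_command(plan=[[[1,0,1,0],[2,0,2,0],[3,0,3,0],[4,0,4,0],[5,0,5,0],[6,0,6,0],[7,0,8,0],[7,0,8,0]]])

```text
time: 34.35
eef_pos: [0.6492, 0.0326, 0.094]
tool_rot: [-0.219, 0.698, -0.634, -0.25]
contact_force: [1.9, 2.6, 6.9]
gripper_width: 0.146
```

```bash
python3 pr.py
```

```text
t 34.35 q [-0.5, 0.989, 1.198, 1.558, -1.333, 1.833, -0.619] p [0.6492, 0.0326, 0.094] F [1.9, 2.6, 6.9] g 0.146
X [ 0.071 -0.776 -0.627] Y [-0.995 -0.1    0.012] Z [-0.072  0.623 -0.779]
th 0.417 err mm 0.7 F tang(resist) 7.0 rad -2.2
0.01 [1.3, -0.0, 1.5]
0.02 [2.6, -0.0, 3.1]
0.03 [3.8, -0.1, 4.6]
0.04 [5.1, -0.1, 6.2]
0.05 [6.3, -0.1, 7.7]
0.06 [7.5, -0.1, 9.3]
0.07 [8.7, -0.2, 10.9]
0.08 [9.9, -0.2, 12.5]
```

Call:
arm_command(plan=[[[1,0,1,0],[2,0,2,0],[2,0,3,0],[3,0,4,0],[4,0,5,0],[5,0,6,0],[6,0,7,0],[6,0,8,0]]])

```text
time: 35.15
eef_pos: [0.6492, 0.0329, 0.0853]
tool_rot: [-0.219, 0.698, -0.634, -0.25]
contact_force: [1.3, -1.2, 14.7]
gripper_width: 0.147
```

```bash
python3 pr.py
```

```text
t 35.15 q [-0.498, 0.999, 1.191, 1.564, -1.339, 1.826, -0.609] p [0.6492, 0.0329, 0.0853] F [1.3, -1.2, 14.7] g 0.147
X [ 0.071 -0.775 -0.627] Y [-0.995 -0.1    0.011] Z [-0.071  0.623 -0.779]
th 0.46 err mm 0.4 F tang(resist) 14.7 rad 1.2
0.01 [1.2, -0.0, 1.6]
0.02 [2.4, -0.0, 3.2]
0.03 [3.6, -0.1, 4.8]
0.04 [4.8, -0.1, 6.4]
0.05 [6.0, -0.1, 8.0]
0.06 [7.1, -0.1, 9.6]
0.07 [8.3, -0.2, 11.3]
0.08 [9.4, -0.2, 12.9]
```

Call:
arm_command(plan=[[[1,0,1,0],[1,0,2,0],[2,0,3,0],[3,0,4,0],[4,0,5,0],[5,0,6,0],[5,0,6,0],[5,0,6,0]]])

```text
time: 35.95
eef_pos: [0.6492, 0.0333, 0.0777]
tool_rot: [-0.22, 0.698, -0.633, -0.25]
contact_force: [0.6, 3.1, 15.4]
gripper_width: 0.146
```

```bash
python3 pr.py
```

```text
t 35.95 q [-0.496, 1.007, 1.184, 1.567, -1.345, 1.819, -0.601] p [0.6492, 0.0333, 0.0777] F [0.6, 3.1, 15.4] g 0.146
X [ 0.072 -0.775 -0.628] Y [-0.995 -0.101  0.011] Z [-0.072  0.624 -0.778]
th 0.498 err mm 0.3 F tang(resist) 15.2 rad -3.8
0.01 [1.2, -0.0, 1.6]
0.02 [2.3, -0.0, 3.3]
0.03 [3.5, -0.1, 4.9]
0.04 [4.6, -0.1, 6.6]
0.05 [5.7, -0.1, 8.2]
0.06 [6.8, -0.1, 9.9]
0.07 [7.9, -0.2, 11.6]
0.08 [8.9, -0.2, 13.3]
```

Call:
arm_command(plan=[[[0,0,1,0],[1,0,2,0],[2,0,2,0],[2,0,3,0],[3,0,4,0],[3,0,4,0],[3,0,4,0],[3,0,4,0]]])

```text
time: 36.75
eef_pos: [0.6491, 0.0338, 0.0729]
tool_rot: [-0.22, 0.698, -0.633, -0.251]
contact_force: [0.9, 4.2, 14.1]
gripper_width: 0.148
```

```bash
python3 pr.py
```

```text
t 36.75 q [-0.495, 1.012, 1.18, 1.57, -1.349, 1.815, -0.597] p [0.6491, 0.0338, 0.0729] F [0.9, 4.2, 14.1] g 0.148
X [ 0.072 -0.774 -0.628] Y [-0.995 -0.101  0.011] Z [-0.072  0.624 -0.778]
th 0.523 err mm 0.3 F tang(resist) 13.8 rad -5.1
0.01 [1.1, -0.0, 1.6]
0.02 [2.2, -0.0, 3.3]
0.03 [3.3, -0.1, 5.0]
0.04 [4.4, -0.1, 6.7]
0.05 [5.5, -0.1, 8.4]
0.06 [6.5, -0.1, 10.1]
0.07 [7.6, -0.2, 11.8]
0.08 [8.6, -0.2, 13.5]
```

Call:
arm_command(plan=[[[0,0,1,0],[1,0,2,0],[2,0,2,0],[2,0,3,0],[2,0,3,0],[2,0,3,0],[2,0,3,0],[2,0,3,0]]])

```text
time: 37.55
eef_pos: [0.6491, 0.0341, 0.0694]
tool_rot: [-0.22, 0.698, -0.633, -0.251]
contact_force: [1.7, 3.7, 15.5]
gripper_width: 0.146
```

```bash
python3 pr.py
```

```text
t 37.55 q [-0.495, 1.016, 1.177, 1.572, -1.351, 1.811, -0.594] p [0.6491, 0.0341, 0.0694] F [1.7, 3.7, 15.5] g 0.146
X [ 0.072 -0.774 -0.629] Y [-0.995 -0.101  0.01 ] Z [-0.072  0.625 -0.778]
th 0.54 err mm 0.4 F tang(resist) 15.1 rad -4.9
0.01 [1.1, -0.0, 1.7]
0.02 [2.2, -0.0, 3.3]
0.03 [3.3, -0.1, 5.0]
0.04 [4.3, -0.1, 6.7]
0.05 [5.4, -0.1, 8.4]
0.06 [6.4, -0.1, 10.2]
0.07 [7.4, -0.2, 11.9]
0.08 [8.4, -0.2, 13.6]
```

Call:
arm_command(plan=[[[0,0,1,0],[1,0,1,0],[1,0,2,0],[2,0,2,0],[2,0,3,0],[2,0,3,0],[2,0,3,0],[2,0,3,0]]])

```text
time: 38.35
eef_pos: [0.6491, 0.0345, 0.0664]
tool_rot: [-0.22, 0.698, -0.633, -0.251]
contact_force: [-0.5, 3.9, 19.4]
gripper_width: 0.147
```

```bash
python3 pr.py
```

```text
t 38.35 q [-0.495, 1.019, 1.175, 1.574, -1.354, 1.809, -0.591] p [0.6491, 0.0345, 0.0664] F [-0.5, 3.9, 19.4] g 0.147
X [ 0.073 -0.774 -0.629] Y [-0.995 -0.101  0.01 ] Z [-0.071  0.625 -0.777]
th 0.555 err mm 0.4 F tang(resist) 18.9 rad -6.0
0.01 [1.1, -0.0, 1.7]
0.02 [2.1, -0.0, 3.4]
0.03 [3.2, -0.1, 5.1]
0.04 [4.2, -0.1, 6.8]
0.05 [5.2, -0.1, 8.5]
0.06 [6.2, -0.1, 10.3]
0.07 [7.2, -0.2, 12.0]
0.08 [8.2, -0.2, 13.8]
```

Call:
arm_command(plan=[[[0,0,1,0],[1,0,1,0],[1,0,1,0],[1,0,1,0],[1,0,1,0],[1,0,1,0],[1,0,1,0],[1,0,1,0]]])

```text
time: 39.15
eef_pos: [0.6491, 0.0346, 0.0652]
tool_rot: [-0.22, 0.699, -0.633, -0.251]
contact_force: [-0.4, 5.1, 20.0]
gripper_width: 0.144
```

```bash
python3 pr.py
python3 - <<'E'
from h import *
for i in range(2):
    s=r.read_state();print(np.round(s["contact_force"],1));r.read_camera("top")
E
```

```text
t 39.15 q [-0.494, 1.021, 1.173, 1.574, -1.355, 1.808, -0.589] p [0.6491, 0.0346, 0.0652] F [-0.4, 5.1, 20.0] g 0.144
X [ 0.073 -0.774 -0.63 ] Y [-0.995 -0.102  0.01 ] Z [-0.072  0.625 -0.777]
th 0.561 err mm 0.4 F tang(resist) 19.3 rad -7.3
0.01 [1.1, -0.0, 1.7]
0.02 [2.1, -0.0, 3.4]
0.03 [3.2, -0.1, 5.1]
0.04 [4.2, -0.1, 6.8]
0.05 [5.2, -0.1, 8.5]
0.06 [6.2, -0.1, 10.3]
0.07 [7.1, -0.2, 12.0]
0.08 [8.1, -0.2, 13.8]
[-0.4  5.1 20. ]
[-0.   5.4 20.2]
```

Call:
arm_command(plan=[[[0,0,1,0],[1,0,1,0],[1,0,1,0],[1,0,1,0],[1,0,1,0],[1,0,1,0],[1,0,1,0],[1,0,1,0]]])

```text
time: 40.05
eef_pos: [0.649, 0.0348, 0.0641]
tool_rot: [-0.221, 0.699, -0.633, -0.251]
contact_force: [-0.6, 5.2, 22.6]
gripper_width: 0.146
```

Run:
```python
from bar import *
from pr import run
run()
s,R=st();b=s["eef_pos"]
P0=np.array([.6478,.0530,.1744])
th0=.567
for k in range(1,41):
    th=th0*(1-k/36.); th=max(th,-.02) ; print(k,round(th,3),(R.T@(barp(th)-barp(th0))*1000).round(0).tolist())
p,d=r.read_camera("scene");cv2.imwrite("pics/s20.png",cv2.resize(p[120:240,140:290,::-1],None,fx=5,fy=5))
```

```text
t 40.05 q [-0.493, 1.022, 1.172, 1.574, -1.356, 1.807, -0.588] p [0.649, 0.0348, 0.0641] F [-0.6, 5.2, 22.6] g 0.146
X [ 0.073 -0.773 -0.63 ] Y [-0.995 -0.102  0.01 ] Z [-0.072  0.626 -0.776]
th 0.567 err mm 0.4 F tang(resist) 21.8 rad -7.8
0.01 [1.1, -0.0, 1.7]
0.02 [2.1, -0.0, 3.4]
0.03 [3.1, -0.1, 5.1]
0.04 [4.1, -0.1, 6.8]
0.05 [5.1, -0.1, 8.6]
0.06 [6.1, -0.1, 10.3]
0.07 [7.1, -0.2, 12.1]
0.08 [8.0, -0.2, 13.8]
t 40.05 q [-0.493, 1.022, 1.172, 1.574, -1.356, 1.807, -0.588] p [0.649, 0.0348, 0.0641] F [-0.6, 5.2, 22.6] g 0.146
X [ 0.073 -0.773 -0.63 ] Y [-0.995 -0.102  0.01 ] Z [-0.072  0.626 -0.776]
1 0.551 [-2.0, 0.0, -3.0]
2 0.535 [-3.0, 0.0, -5.0]
3 0.52 [-5.0, 0.0, -8.0]
4 0.504 [-7.0, 0.0, -10.0]
5 0.488 [-9.0, 0.0, -13.0]
6 0.472 [-11.0, 0.0, -15.0]
7 0.457 [-13.0, 0.0, -18.0]
8 0.441 [-15.0, 0.0, -20.0]
9 0.425 [-17.0, 0.0, -23.0]
10 0.409 [-19.0, 0.0, -25.0]
11 0.394 [-21.0, 0.0, -28.0]
12 0.378 [-23.0, 0.0, -30.0]
13 0.362 [-25.0, 0.0, -32.0]
14 0.346 [-27.0, 0.0, -34.0]
15 0.331 [-30.0, 0.0, -37.0]
16 0.315 [-32.0, 0.0, -39.0]
17 0.299 [-34.0, 0.0, -41.0]
18 0.283 [-37.0, 1.0, -43.0]
19 0.268 [-39.0, 1.0, -45.0]
20 0.252 [-41.0, 1.0, -47.0]
21 0.236 [-44.0, 1.0, -49.0]
22 0.22 [-46.0, 1.0, -51.0]
23 0.205 [-49.0, 1.0, -53.0]
24 0.189 [-51.0, 1.0, -55.0]
25 0.173 [-54.0, 1.0, -57.0]
26 0.158 [-57.0, 1.0, -58.0]
27 0.142 [-59.0, 1.0, -60.0]
28 0.126 [-62.0, 1.0, -62.0]
29 0.11 [-65.0, 1.0, -64.0]
30 0.094 [-67.0, 1.0, -65.0]
31 0.079 [-70.0, 1.0, -67.0]
32 0.063 [-73.0, 1.0, -68.0]
33 0.047 [-75.0, 1.0, -70.0]
34 0.032 [-78.0, 1.0, -71.0]
35 0.016 [-81.0, 1.0, -73.0]
36 0.0 [-84.0, 1.0, -74.0]
37 -0.016 [-87.0, 1.0, -75.0]
38 -0.02 [-88.0, 1.0, -76.0]
39 -0.02 [-88.0, 1.0, -76.0]
40 -0.02 [-88.0, 1.0, -76.0]
```

View pics/s20.png

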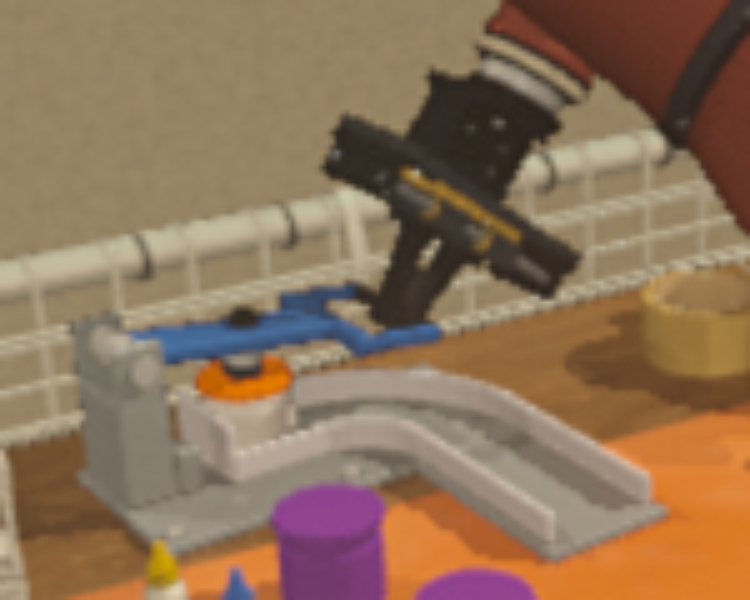

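The foot sits on the lid, which looks seated; the bar force climbed from a 15 N plateau to 22 N. Next is the slow rise, taking over 3 s while holding the bar.

Call:
arm_command(plan=[[[-2,0,-3,0],[-3,0,-5,0],[-5,0,-8,0],[-7,0,-10,0],[-9,0,-13,0],[-11,0,-15,0],[-13,0,-18,0],[-15,0,-20,0]]])

```text
time: 40.9
eef_pos: [0.6491, 0.0333, 0.0861]
tool_rot: [-0.219, 0.699, -0.634, -0.251]
contact_force: [2.4, 4.0, 4.2]
gripper_width: 0.146
```

```bash
cat > up.py <<'E'
from bar import *
from pr import P0
s,R=st();b=s["eef_pos"];d=b-P0
ths=np.linspace(-.05,.7,751);B=np.array([barp(t)-barp(0) for t in ths]);e=np.linalg.norm(B-d,axis=1);th=ths[e.argmin()];print("th",th,e.min())
for k in range(1,9):
    t=th-.016*k; print((R.T@(barp(t)-barp(th))*1000).round(0).tolist())
E
python3 up.py
```

```text
t 40.9 q [-0.499, 0.998, 1.191, 1.562, -1.337, 1.826, -0.611] p [0.6491, 0.0333, 0.0861] F [2.4, 4.0, 4.2] g 0.146
X [ 0.071 -0.776 -0.627] Y [-0.995 -0.101  0.012] Z [-0.073  0.623 -0.779]
th 0.456 0.00042534892931593137
[-2.0, 0.0, -2.0]
[-4.0, 0.0, -5.0]
[-6.0, 0.0, -7.0]
[-8.0, 0.0, -10.0]
[-10.0, 0.0, -12.0]
[-13.0, 0.0, -14.0]
[-15.0, 0.0, -17.0]
[-17.0, 0.0, -19.0]
```

Call:
arm_command(plan=[[[-2,0,-2,0],[-4,0,-5,0],[-6,0,-7,0],[-8,0,-10,0],[-10,0,-12,0],[-13,0,-14,0],[-15,0,-17,0],[-17,0,-19,0]]])

```text
time: 41.7
eef_pos: [0.6489, 0.0349, 0.1112]
tool_rot: [-0.218, 0.698, -0.634, -0.251]
contact_force: [0.8, 8.1, 2.0]
gripper_width: 0.149
```

```bash
python3 up.py
```

```text
t 41.7 q [-0.508, 0.971, 1.211, 1.549, -1.321, 1.849, -0.637] p [0.6489, 0.0349, 0.1112] F [0.8, 8.1, 2.0] g 0.149
X [ 0.071 -0.776 -0.627] Y [-0.995 -0.101  0.013] Z [-0.074  0.623 -0.779]
th 0.331 0.0005371511743148359
[-2.0, 0.0, -2.0]
[-5.0, 0.0, -4.0]
[-7.0, 0.0, -7.0]
[-9.0, 0.0, -9.0]
[-12.0, 0.0, -11.0]
[-14.0, 0.0, -13.0]
[-17.0, 0.0, -15.0]
[-19.0, 0.0, -17.0]
```

Call:
arm_command(plan=[[[-2,0,-2,0],[-5,0,-4,0],[-7,0,-7,0],[-9,0,-9,0],[-12,0,-11,0],[-14,0,-13,0],[-17,0,-15,0],[-19,0,-17,0]]])

```text
time: 42.5
eef_pos: [0.6485, 0.0394, 0.1359]
tool_rot: [-0.218, 0.698, -0.634, -0.251]
contact_force: [0.8, 10.7, -0.9]
gripper_width: 0.147
```

```bash
python3 up.py
```

```text
t 42.5 q [-0.521, 0.944, 1.23, 1.537, -1.308, 1.87, -0.667] p [0.6485, 0.0394, 0.1359] F [0.8, 10.7, -0.9] g 0.147
X [ 0.07  -0.776 -0.627] Y [-0.995 -0.102  0.014] Z [-0.075  0.623 -0.779]
th 0.20500000000000002 0.0005135795249183201
[-3.0, 0.0, -2.0]
[-5.0, 0.0, -4.0]
[-8.0, 0.0, -6.0]
[-10.0, 0.0, -7.0]
[-13.0, 0.0, -9.0]
[-16.0, 0.0, -11.0]
[-19.0, 0.0, -12.0]
[-21.0, 0.0, -14.0]
```

Call:
arm_command(plan=[[[-3,0,-2,0],[-5,0,-4,0],[-8,0,-5,0],[-11,0,-7,0],[-14,0,-8,0],[-17,0,-10,0],[-20,0,-12,0],[-22,0,-13,0]]])

```text
time: 43.3
eef_pos: [0.648, 0.0467, 0.1602]
tool_rot: [-0.218, 0.698, -0.635, -0.25]
contact_force: [-0.7, 2.6, 0.3]
gripper_width: 0.142
```

```bash
python3 up.py
```

```text
t 43.3 q [-0.542, 0.915, 1.251, 1.527, -1.297, 1.885, -0.7] p [0.648, 0.0467, 0.1602] F [-0.7, 2.6, 0.3] g 0.142
X [ 0.069 -0.777 -0.626] Y [-0.995 -0.1    0.014] Z [-0.073  0.622 -0.78 ]
th 0.078 0.00031167199227346453
[-3.0, 0.0, -2.0]
[-6.0, 0.0, -3.0]
[-8.0, 0.0, -5.0]
[-11.0, 0.0, -6.0]
[-14.0, 0.0, -7.0]
[-17.0, 0.0, -9.0]
[-20.0, 0.0, -10.0]
[-23.0, 0.0, -11.0]
```

Call:
arm_command(plan=[[[-3,0,-2,0],[-6,0,-3,0],[-8,0,-5,0],[-11,0,-6,0],[-13,0,-7,0],[-14,0,-7,0],[-15,0,-8,0],[-15,0,-8,0]]])

```text
time: 44.1
eef_pos: [0.6476, 0.0535, 0.1757]
tool_rot: [-0.218, 0.698, -0.634, -0.251]
contact_force: [-2.4, -3.3, 1.9]
gripper_width: 0.15
```

```bash
python3 up.py
python3 - <<'E'
from h import *
p,d=r.read_camera("scene");cv2.imwrite("pics/s21.png",cv2.resize(p[120:240,140:290,::-1],None,fx=5,fy=5))
E
```

```text
t 44.1 q [-0.557, 0.897, 1.262, 1.52, -1.29, 1.895, -0.724] p [0.6476, 0.0535, 0.1757] F [-2.4, -3.3, 1.9] g 0.15
X [ 0.069 -0.776 -0.626] Y [-0.995 -0.1    0.014] Z [-0.073  0.622 -0.779]
th -0.006999999999999999 0.0001515144845751803
[-3.0, 0.0, -1.0]
[-6.0, 0.0, -3.0]
[-9.0, 0.0, -4.0]
[-12.0, 0.0, -5.0]
[-15.0, 0.0, -6.0]
[-18.0, 0.0, -7.0]
[-21.0, 0.0, -8.0]
[-24.0, 0.0, -9.0]
```

View pics/s21.png

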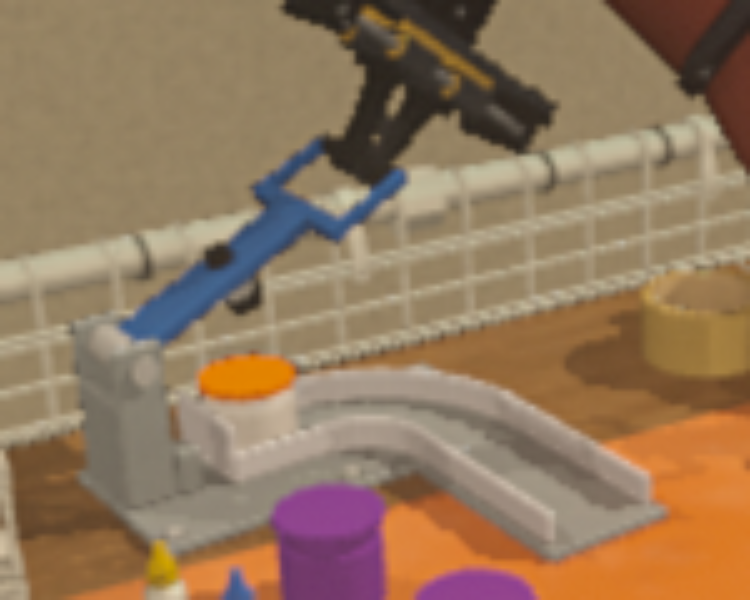

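Call:
arm_command(plan=[[[-1,0,0,0],[-1,0,-1,0],[-2,0,-1,0],[-2,0,-1,0],[-2,0,-1,0],[-2,0,-1,0],[-2,0,-1,0],[-2,0,-1,0]]])

```text
time: 44.95
eef_pos: [0.6476, 0.0538, 0.1765]
tool_rot: [-0.217, 0.698, -0.635, -0.25]
contact_force: [-0.3, -5.7, -5.0]
gripper_width: 0.15
```

```bash
python3 pr.py | head -4
python3 - <<'E'
from h import *
p,d=r.read_camera("top");C=cloud("top",d)
h=cv2.cvtColor(p,cv2.COLOR_RGB2HSV);m=(h[...,0]>8)&(h[...,0]<20)&(h[...,1]>200)&(h[...,2]>120)&(C[...,2]>.04)&(C[...,2]<.08)&(C[...,0]>.59)&(C[...,0]<.70)&(C[...,1]>.08)&(C[...,1]<.19)
print("lid z",np.percentile(C[m][:,2],[10,50,90]),m.sum())
p0=cv2.imread("pics/top0.png")[:,:,::-1];C0=cloud("top",np.load("pics/top0.npy"))
h=cv2.cvtColor(np.ascontiguousarray(p0),cv2.COLOR_RGB2HSV);m=(h[...,0]>8)&(h[...,0]<20)&(h[...,1]>200)&(h[...,2]>120)&(C0[...,2]>.04)&(C0[...,2]<.08)&(C0[...,0]>.5)&(C0[...,0]<.60)&(abs(C0[...,1])<.05)
print("lid z0",np.percentile(C0[m][:,2],[10,50,90]),m.sum())
E
```

```text
t 44.95 q [-0.559, 0.895, 1.263, 1.52, -1.289, 1.894, -0.727] p [0.6476, 0.0538, 0.1765] F [-0.3, -5.7, -5.0] g 0.15
X [ 0.068 -0.778 -0.625] Y [-0.995 -0.099  0.015] Z [-0.073  0.621 -0.781]
th -0.011 err mm 0.2 F tang(resist) -6.9 rad 2.8
0.01 [1.8, -0.0, 0.9]
lid z [0.05688879 0.06034904 0.06306057] 131
lid z0 [0.064869   0.06807565 0.07076859] 295
```

The upper stop resists with 7 N, and the lid top is now at 60.3 mm against 68.1 mm before, so it is home (8 + 52 mm). I'll release and withdraw.

Call:
arm_command(plan=[[[1,0,0,0],[1,0,0,0],[1,0,0,0],[1,0,0,0],[1,0,0,0],[1,0,0,0],[1,0,0,0],[1,0,0,0]]], jaw=0.4)

```text
time: 45.8
eef_pos: [0.6477, 0.0539, 0.1769]
tool_rot: [-0.218, 0.698, -0.634, -0.251]
contact_force: [1.1, 0.3, 0.3]
gripper_width: 0.597
```

Call:
arm_command(plan=[[[1,0,-10,0],[1,0,-25,0],[1,0,-40,0],[1,0,-55,0],[1,0,-70,0],[1,0,-85,0],[1,0,-100,0],[1,0,-110,0]]])

```text
time: 46.6
eef_pos: [0.6559, -0.0167, 0.2633]
tool_rot: [-0.218, 0.698, -0.635, -0.25]
contact_force: [-0.3, -0.3, 0.9]
gripper_width: 0.6
```

Run:
```python
from h import *
st()
p,d=r.read_camera("scene");cv2.imwrite("pics/s22.png",cv2.resize(p[100:290,100:340,::-1],None,fx=3.2,fy=3.2))
C=cloud("top",r.read_camera("top")[1]);print([C[v,u].round(3) for u,v in ((237,104),(238,115),(237,122))])
```

```text
t 46.6 q [-0.402, 0.842, 1.26, 1.34, -1.236, 2.023, -0.774] p [0.6559, -0.0167, 0.2633] F [-0.3, -0.3, 0.9] g 0.6
X [ 0.069 -0.777 -0.626] Y [-0.995 -0.099  0.013] Z [-0.072  0.622 -0.78 ]
[array([0.669, 0.045, 0.195]), array([0.636, 0.041, 0.195]), array([0.615, 0.044, 0.195])]
```

View pics/s22.png

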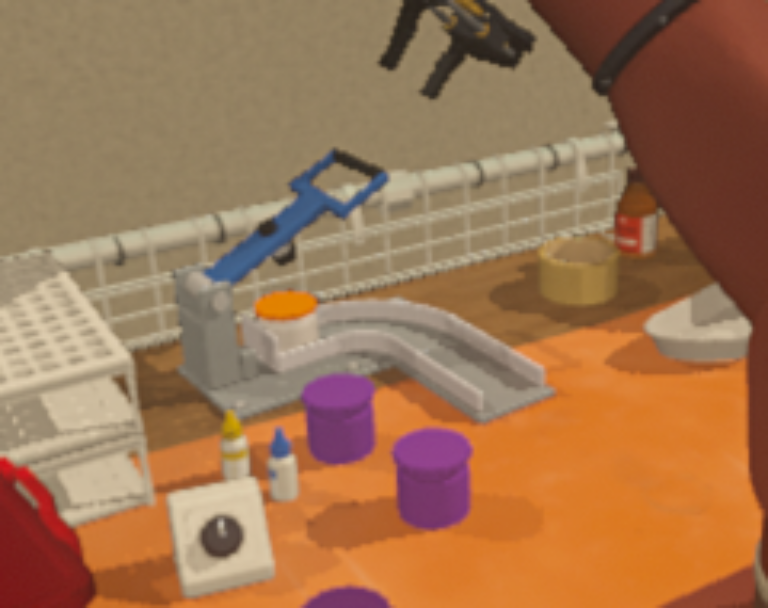

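The pot is in the nest with its lid home. The arm is up with the bar top at z = 195 mm, and the robot is clear of everything. Handing in.

```bash
python3 -c "
from rig import r
print(r.hand_in())"
```

```text
the job is handed in; nothing more can be done
None
```

The job is done and handed in at about 47 s of the 72 s allowed. The pot is against the end stop with its lid home, and the press arm is back up.

- **Tilting the tool:** The move rows only shift the tool and turn it about its own axis. I got the 39° lean the press needs by overstretching the arm repeatedly at its reach limit.
- **Sliding the pot:** I pushed it from behind along the track and round the bend. At the end stop I felt about 9 N at the fingertips.
- **Pressing the lid:** I gripped the bar and pulled it down. The force held at about 15 N while the lid moved, then climbed, and I stopped at 22 N. That is slightly over the suggested 20 N but below the 32 N limit.
- **Letting the arm rise:** I kept hold of the bar for about 4 s of rise. I then felt the upper stop at about 7 N and released.

**Last checks:**
- The lid top measured 60.3 mm above the desk, which is 52 mm above the track floor. It was 68.1 mm before.
- The bar top is at 195 mm, where it started.
- The other things look unmoved in the last picture; I did not measure them.
- The gripper was open and clear, with no contact force.

**Two things to note:**
- While I was pushing, the gripper's body briefly touched what I took to be the back rail, with about 9 N. I backed off and finished with one offset finger.
- The two fixed cameras disagreed by about 4 mm on the pot's final position. I relied on the felt end stop and the picture for that.

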